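Ready the battery vacuum pump

ROBOT

A 6-joint arm with a two-finger parallel gripper is mounted at the origin on the work surface. World frame = base frame: x ahead of the robot, y to its left, z up, the work surface at z = 0. Lengths are in m, angles in rad, forces in N, time in s.
With the tool pointing down it reaches from about 0.425 to 0.95 m from the base axis. Payload 3.5 kg.
Tool frame: the origin (TCP) lies on the mounting face of the last link; the fingertips stand 173 mm ahead of it and the grasp point (between the pads) lies 155 mm ahead of it; z points along the fingers, x is the direction in which the jaws open and shut, and the axes are right-handed (so a half turn about z gives the same grasp; the last joint's range is limited). The gripper opens to 85 mm and grips with 20 to 120 N. Pads are 22 mm wide; open, the fingers measure 114 mm over their backs; the gripper's body (76 mm by 85 mm) begins 54 mm behind the grasp point. The pads swing forward as they close: fully open they stand 13 mm farther back than shut.
Start: joints at [-1.376, 0.286, 1.577, -0, 1.279, -0.15], TCP at [0.228, -0.635, 0.405] pointing down, gripper open.
Joint ranges: [-2.77, 2.77], [-0.9, 2.22], [0.21, 2.48], [-1.53, 4.67], [0.24, 2.81], [-2.84, 2.84]. Speed limits (rad/s): [2.79, 2.79, 3.14, 3.14, 3.14, 3.14].

INTERFACE

Orientations are given as a unit quaternion [x, y, z, w].
In Python, from plant import get_state, read_camera, sign_off gives the robot as it stands.
- The arm moves only by the shell command python3 -m jog 'ROWS' [FORCE]. ROWS is JSON, a list of rows, each an object of numbers: "grip": the closure, from 0 (fully open) to 1 (shut); "x", "y", "z": the shift along the tool's x, y, z in mm; "rx", "ry", "rz": the turn, a rotation vector about the tool's x, y, z in degrees. A call has 1 to 8 rows; each row shifts and turns the commanded pose from where the row before left it, along the tool's axes as they then stand; what a row does not reach is not made up. A row lasts 1/12 s, in which the tool goes at most 41.7 mm and 7.16 degrees, less where a joint would pass 70% of its speed; a pose out of reach is approached as far as the arm can. A call with a gripper value outside its range is refused whole. The fingers move at their own pace and stop on an object; FORCE is the grip in N (left out, the last holds). Time passes only in rows, so rows that do not move let the fingers close. It gives the time, the measured TCP pose, the force and the opening at its end, in the units of the state.
- get_state(): the state, without advancing time (a new reading comes with each control period).
- read_camera(name): name is "side" or "top" or "wrist"; returns a dict with "frame" (420x560x3 uint8, red, green, blue), "intrinsics" (3x3 intrinsics, pixels), "R" (3x3) and "t" (3): a world point X has camera coordinates R X + t. Camera axes: x right, y down, z forward; pixel columns grow to the right and rows downward; lengths in m; the calibration is good to about 2 mm. A picture is of the moment at which its call begins. There is no depth.
- sign_off(): hands the job in, once; it reports no verdict.
The state is a dict: "time": time; "qpos": joint angles; "dq": joint speeds; "joint_efforts": joint torques, N m; "eef_pos": TCP position; "tcp_rot": TCP orientation; "contact_force": force on the tool from outside, world axes, zero at the start; "wrist_torque": the same for the moment, N m; "opening": opening from 0.0 (shut) to 1.0 (fully open).
Only numpy, scipy, OpenCV 4.12 (cv2) and the standard library are available. Lean on these libraries where they do the work, as an engineer would, in place of code of your own. Each camera call takes 0.05 s, during which the arm holds its last target.

TASK

Get the lab's vacuum pump ready to run: push the red collecting jar across the bench so that it stands wholly inside the round blue-edged marker (it is full, so never lift or tip it), and slide the battery pack up the pump's sloping rail until it is fully home and the yellow catch snaps up and holds it there. Leave the other things on the bench where they are.

Things in the scene. Friction and masses are not known exactly. Their poses are not given: they have to be found in the camera images.
- battery: battery pack, loose, flat on the table: 100 long (x; the +x end, with a yellow stripe on top, goes up the rail first), 60 wide (y), 66 tall; 0.28 to 0.52 kg. Origin: centre of underside. Black block on a grey foot up to z 40. The foot has a T-slot along x, open at both ends: mouth 28 wide between lips (z 0 to 5), inside 42 wide, 8 high (ceiling z 13). Ceiling pocket for the catch: x -35 to -2.5
- battery_grip (a point): middle of the battery's orange grip rib, 53 above the underside; the rib is 60 long (battery x), 28 wide (y), from z 40 to 66: pinch it across y
- shoe: steel T-rail on the pump's sloping deck, fixed to it. Frame tilted 25 degrees: x up the slope from the low, open end, y level, z square to the deck. Origin, 100 above the table: where the battery's origin lies when fully home, its axes along these. Rail head z 8 to 13, 38 wide, x -44 to 52; web 24 wide; deck surface z -6, 70 wide, x -56 to 60; end stop at x 51.5, z up to 37 (1.5 past home)
- rail_nose (a point): tip of the rail's tapered nose at its low end (shoe x -61, z 10). The battery is threaded on here, from shoe x below -112, held 1 to 2 above home height (the slot clears the rail head by 2 each side and 3 in height), and slides along the shoe's +x; the push needs up to about 12 N
- catch (a joint): yellow sprung catch in the middle of the rail head, 12 wide; rad: 0 up (tip at shoe x -5, 5 above the rail head), about 0.14 when pressed level by the battery. It snaps back to 0 into the battery's pocket once the battery is within 2.5 mm of home; then the battery cannot slide back.
- pump: vacuum pump, fixed; origin on the table under the shoe's origin; x level, in the up-slope direction. Deck plinth x -50 to 65, 76 wide. Motor and blue hood x 65 to 215, 130 wide, 170 tall, caps to 200
- handle_bar (a point): middle of the cross bar of the pump's black carrying handle (18 thick, 124 long along pump y) at pump x 18, z 245; posts at y +-62 run back to x 120, z 160. It blocks a vertical gripper over the seated battery; a tool square to the deck clears it
- jar: collecting jar, closed, loose, upright, red, round: 100 diameter, 75 tall, 0.42 to 0.78 kg. Origin: centre of the underside. It starts in front of the rail's low end. Too wide to grip: push it low with the open fingers.
- marker: flat round marker on the table, white with blue edge, 130 diameter, flush; origin at its centre
- amber_bottle: bystander: amber bottle, 68 diameter, 130 tall; origin: centre of underside
- beaker: bystander: white beaker, 70 diameter, 90 tall; origin: centre of underside
- vial_rack: bystander: white rack with amber vials, 70 x 50, 64 tall; origin: centre of underside
- spray_bottle: bystander: green spray bottle, 72 diameter, 167 tall; origin: centre of underside
Things that resemble listed ones, but are neither listed nor needed, are in the scene too. What is shaped like the battery but green is not meant.

How it is judged:
At the end, for the whole second after the job is handed in: The battery stands on the shoe within 4 mm of home along the rail and sideways (-4 to +5 mm square to the deck), aligned within 0.08 rad, with the catch up (below 0.06 rad); the jar's centre is within 15 mm of the marker's centre, upright on the table; both are at rest (x of battery in the frame of shoe between -0.004 and 0.004 m and y of battery in the frame of shoe between -0.004 and 0.004 m and z of battery in the frame of shoe between -0.004 and 0.005 m and angle between the x axis of battery and the x axis of shoe, either way round below 0.08 rad and angle between the z axis of battery and the z axis of shoe, either way round below 0.08 rad and value of joint catch below 0.06 rad and linear speed of each of battery, jar below 0.02 m/s and horizontal distance between jar and marker below 0.015 m and angle between jar's own z axis and vertical below 0.05 rad and height (world z) of jar below 0.005 m); the robot touches nothing.
It fails at once if the jar is lifted (over 12 mm) or tipped (over 0.3 rad) (height (world z) of jar above 0.012 m or angle between jar's own z axis and vertical above 0.3 rad).
It fails at once if a bystander is moved by more than 20 mm (distance of any of amber_bottle, beaker, vial_rack, spray_bottle from where it was at the start of the episode above 0.02 m).
It also fails if it takes over 64 s, if anything falls off the work surface, if the arm or the gripper's body presses on something with over 40 N, if the wrist force passes 120 N, or if a joint passes its speed limit or range.

## Working session

There is one attempt and no reset: what is moved stays moved. The work goes in short steps, Python scripts to look and compute and a shell command to move; the robot and the scene stay as the last step left them, time stands still between calls to the robot, and variables do not carry over. Pictures are saved under pics/ and viewed, and the job is handed in when it is done.

```bash
ls; mkdir -p pics
python3 - <<'E'
from plant import *
import cv2,json
s=get_state();print(s)
for n in ["side","top","wrist"]:
    c=read_camera(n);cv2.imwrite(f"pics/{n}0.png",c["frame"][:,:,::-1]);print(n,c["intrinsics"],c["R"],c["t"])
E
```

```text
pics
{'time': 0.0, 'qpos': array([-1.37601878e+00,  2.87197565e-01,  1.57818989e+00, -4.42356043e-05,
        1.27859907e+00, -1.49964123e-01]), 'dq': array([-0.00127661, -0.00143314, -0.00104214,  0.00013448,  0.00157404,
       -0.00100925]), 'joint_efforts': array([-3.14700328e-04, -4.05981302e+01, -2.92625356e+01, -1.87594892e-04,
        5.82937835e-03,  1.23159968e-06]), 'eef_pos': array([ 0.22811678, -0.63501715,  0.40331844]), 'tcp_rot': array([ 8.17913099e-01, -5.75340533e-01, -8.79742424e-04, -8.11882159e-04]), 'contact_force': array([-0.055692  ,  0.15493128, -0.20919817]), 'wrist_torque': array([ 0.05546898,  0.02639091, -0.01667024]), 'opening': 1.000452336340836}
side [[514.48906986   0.         278.12996803]
 [  0.         514.48906986 218.83547497]
 [  0.           0.           1.        ]] [[-0.72860921 -0.68461712 -0.02068888]
 [-0.36866764  0.4174564  -0.83055061]
 [ 0.57724587 -0.5975195  -0.55655876]] [0.32395004 0.35407904 0.79146283]
top [[412.41268137   0.         284.34368672]
 [  0.         412.41268137 211.4695039 ]
 [  0.           0.           1.        ]] [[ 7.86978052e-04 -9.99364038e-01 -3.56496906e-02]
 [-9.96034888e-01  2.38803899e-03 -8.89314277e-02]
 [ 8.89600035e-02  3.55783227e-02 -9.95399568e-01]] [-0.09143159  0.55678948  0.9615437 ]
wrist [[327.30306321   0.         273.79902342]
 [  0.         327.30306321 210.64705193]
 [  0.           0.           1.        ]] [[ 0.33874526 -0.94087614 -0.00193113]
 [-0.89312971 -0.32219922  0.31385823]
 [-0.29592393 -0.10459324 -0.9494679 ]] [-0.67412257 -0.04171861  0.3808735 ]
```

View pics/top0.png

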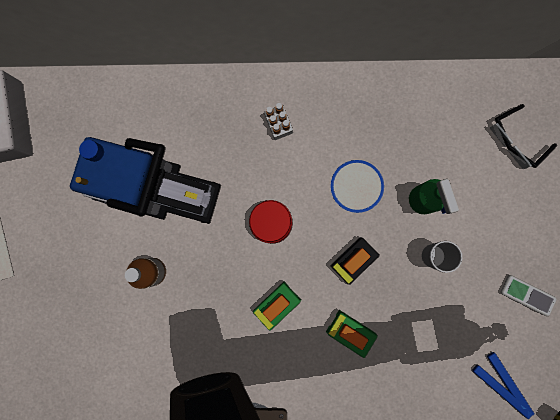

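View pics/side0.png

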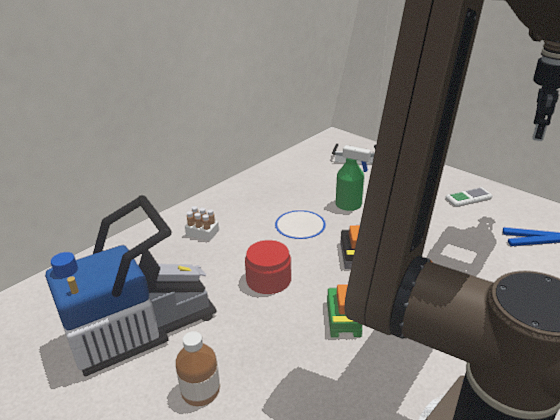

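View pics/wrist0.png

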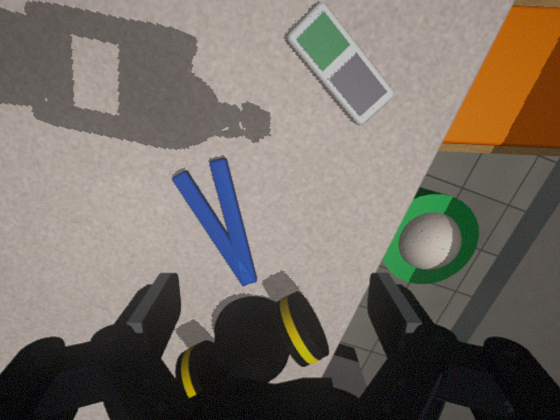

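The top view shows the pump at the left with its rail's low end near (213,205), the red jar at (271,221) and the marker at (357,186). The black battery is at (355,260), with its yellow stripe at lower left near (343,271). The two green lookalikes are at (276,305) and (352,333).

```bash
cat > h.py <<'E'
import numpy as np,cv2
from plant import *
from scipy.spatial.transform import Rotation as Ro
def snap(n,f,box=None,k=1):
    c=read_camera(n);im=c["frame"][:,:,::-1]
    np.savez(f"pics/{f}.npz",K=c["intrinsics"],R=c["R"],t=c["t"],im=im)
    crop(f,box,k,f)
    return c
def crop(f,box,k,out):
    im=np.load(f"pics/{f}.npz")["im"]
    if box: im=im[box[1]:box[3],box[0]:box[2]]
    cv2.imwrite(f"pics/{out}.png",cv2.resize(im,None,fx=k,fy=k,interpolation=cv2.INTER_CUBIC))
def cam(f):
    d=np.load(f"pics/{f}.npz");return d["K"],d["R"],d["t"]
def ray(f,uv):
    K,R,t=cam(f);d=R.T@np.linalg.solve(K,[uv[0],uv[1],1]);return -R.T@t,d/np.linalg.norm(d)
def atz(f,uv,z):
    o,d=ray(f,uv);return o+d*(z-o[2])/d[2]
def tri(*obs):
    A=np.zeros((3,3));b=np.zeros(3)
    for f,uv in obs:
        o,d=ray(f,uv);P=np.eye(3)-np.outer(d,d);A+=P;b+=P@o
    X=np.linalg.solve(A,b);return X,[np.round(np.array(uv)-proj(f,X),1) for f,uv in obs]
def proj(f,X):
    K,R,t=cam(f);p=K@(R@np.asarray(X)+t);return p[:2]/p[2]
E
python3 - <<'E'
from h import *
snap("top","t1",(60,120,260,240),4);crop("t1",(230,150,430,300),4,"t1b")
snap("side","s1",(30,180,230,330),4);crop("s1",(220,190,380,310),5,"s1b")
E
```

```text
(no output)
```

View pics/t1.png

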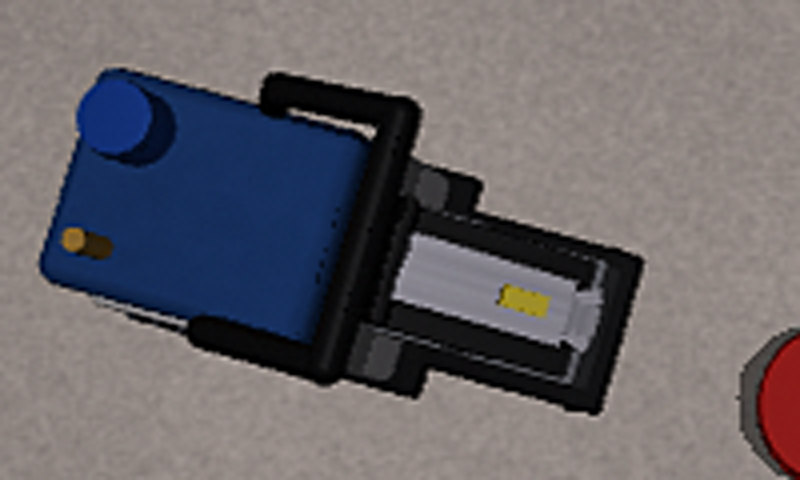

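View pics/t1b.png

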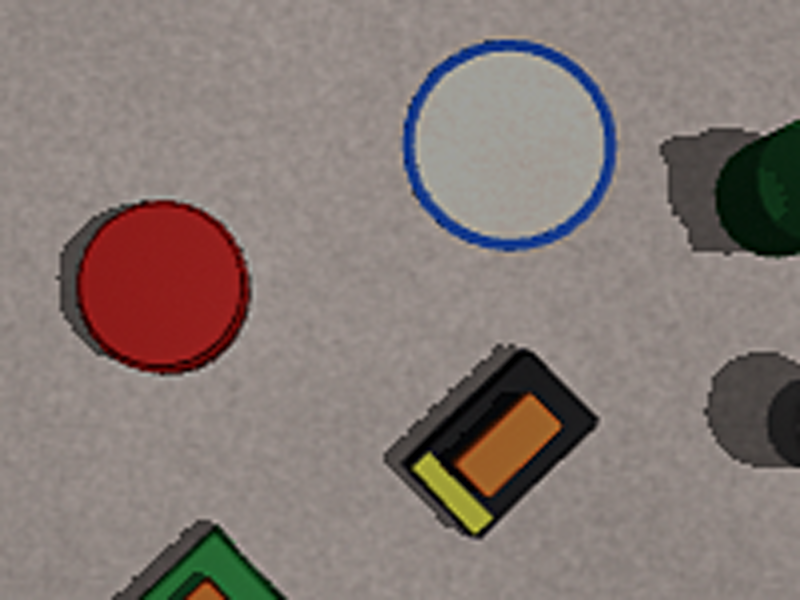

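View pics/s1.png

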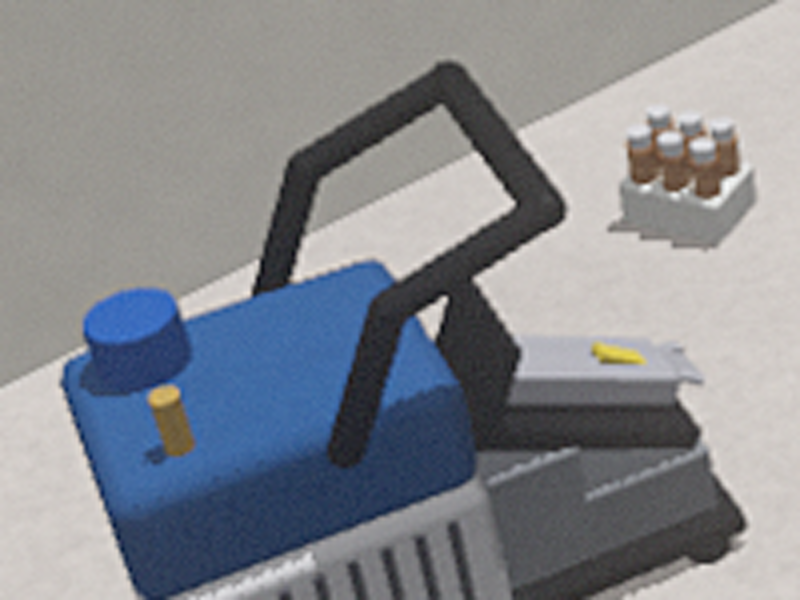

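View pics/s1b.png

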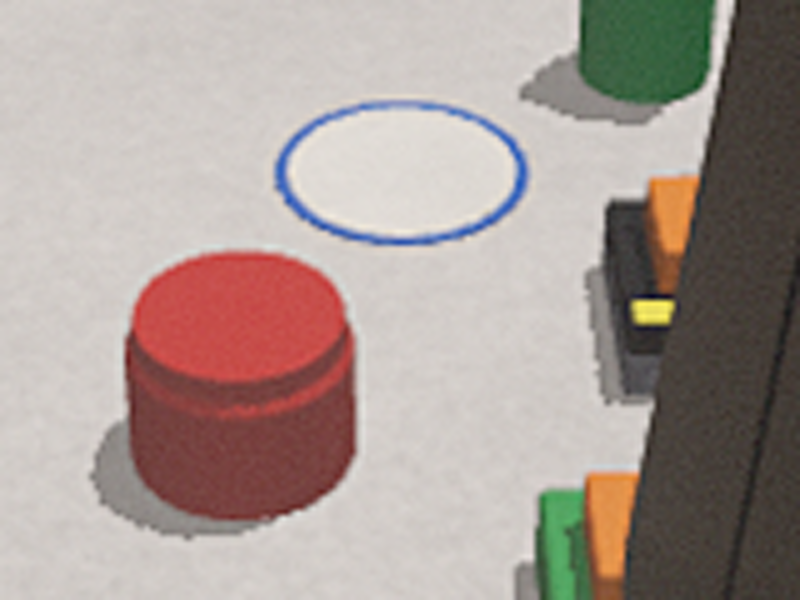

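Run:
```python
from h import *
np.set_printoptions(precision=4,suppress=True)
T=lambda u,v:(60+(u+.5)/4-.5,120+(v+.5)/4-.5)
B=lambda u,v:(230+(u+.5)/4-.5,150+(v+.5)/4-.5)
S=lambda u,v:(30+(u+.5)/4-.5,180+(v+.5)/4-.5)
S2=lambda u,v:(220+(u+.5)/5-.5,190+(v+.5)/5-.5)
def t(n,a,b): print(n,*tri(("t1",a),("s1",b)))
t("nose",T(600,320),S(690,365))
t("catch tip",T(503,297),S(600,352))
t("handleL",T(270,90),S(300,165)) 
t("marker",B(510,145),S2(402,172))
t("jartop",B(164,287),S2(240,316))
print("marker z0",atz("t1",B(510,145),0),"jar",atz("t1",B(164,285),.075))
t("yellow stripe left corner",B(427,453),S2(633,300))
for n,p,z in [("rib c",B(508,445),.066),("rib a",B(530,393),.066),("rib b",B(563,427),.066),("rib c",B(488,497),.066),("rib d",B(455,463),.066),("str",B(427,453),.066),("str2",B(478,535),.066)]: print(n,atz("t1",p,z))
a=.5*(T(0,0)[0]);
for p in [T(415,235),T(395,298),T(570,275),T(555,346)]: print("rail",atz("t1",p,.105))
```

```text
nose [0.5795 0.0762 0.0811] [array([0.3, 0.3]), array([-0.4, -0.1])]
catch tip [0.5879 0.1223 0.1133] [array([-0., -0.]), array([0., 0.])]
handleL [0.6747 0.2072 0.2266] [array([-0.1, -0.1]), array([0.1, 0. ])]
marker [ 0.6211 -0.269  -0.0004] [array([-0., -0.]), array([0.1, 0. ])]
jartop [ 0.5305 -0.062   0.0726] [array([0.2, 0.3]), array([-0.4, -0. ])]
marker z0 [ 0.6211 -0.2689  0.    ] jar [ 0.5308 -0.0627  0.075 ]
yellow stripe left corner [ 0.4356 -0.2127  0.0435] [array([-0.1, -0.1]), array([ 0.1, -0. ])]
rib c [ 0.4411 -0.2559  0.066 ]
rib a [ 0.4702 -0.2686  0.066 ]
rib b [ 0.4512 -0.2867  0.066 ]
rib c [ 0.4122 -0.2443  0.066 ]
rib d [ 0.431  -0.2262  0.066 ]
str [ 0.4366 -0.2106  0.066 ]
str2 [ 0.3911 -0.2385  0.066 ]
rail [0.6241 0.1749 0.105 ]
rail [0.5888 0.1852 0.105 ]
rail [0.6012 0.0875 0.105 ]
rail [0.5617 0.0951 0.105 ]
```

```bash
cat >> h.py <<'E'
def pose():
    s=get_state();return np.array(s["eef_pos"]),Ro.from_quat(s["tcp_rot"])
def down(yaw):  # tool down, x axis at yaw deg
    y=np.radians(yaw);x=np.array([np.cos(y),np.sin(y),0]);z=np.array([0,0,-1.]);return Ro.from_matrix(np.c_[x,np.cross(z,x),z])
def plan(p1,R1,n=None,start=None,lin=38,ang=6.8):
    p,R=start or pose()
    p1=np.asarray(p1,float);d=p1-p;w=(R.inv()*R1).as_rotvec(degrees=True)
    if n is None:n=max(1,int(np.ceil(max(np.linalg.norm(d)*1000/lin,np.linalg.norm(w)/ang))))
    print("n",n,"dist mm",np.round(d*1000,1),"rot",np.round(w,1))
    wr=np.round(w/n,1);r=[]
    for i in range(n):
        tgt=p+d*0 if False else (p0:=None)
        break
    q=p.copy();Rc=R
    for i in range(n):
        step=(p+d*(i+1)/n)-q
        s=np.round(Rc.inv().apply(step)*1000,0 if np.linalg.norm(d)*1000/n>5 else 1)
        q=q+Rc.apply(s/1000);Rc=Rc*Ro.from_rotvec(wr,degrees=True)
        o={k:float(v) for k,v in zip(("x","y","z","rx","ry","rz"),list(s)+list(wr)) if v}
        r.append("{"+",".join('"%s":%g'%(k,v) for k,v in o.items())+"}")
    for i in range(0,n,8): print("["+",".join(r[i:i+8])+"]")
    print("end err mm",np.round((q-p1)*1000,1),"deg",np.round((Rc.inv()*R1).as_rotvec(degrees=True),2))
E
sed -i '/tgt=p+d/d;/^        break$/d' h.py; sed -i '/^    wr=/{n;d}' h.py; sed -n '/def plan/,$p' h.py
python3 - <<'E'
from h import *
plan([.505,-.012,.33],down(23.5))
E
```

```text
def plan(p1,R1,n=None,start=None,lin=38,ang=6.8):
    p,R=start or pose()
    p1=np.asarray(p1,float);d=p1-p;w=(R.inv()*R1).as_rotvec(degrees=True)
    if n is None:n=max(1,int(np.ceil(max(np.linalg.norm(d)*1000/lin,np.linalg.norm(w)/ang))))
    print("n",n,"dist mm",np.round(d*1000,1),"rot",np.round(w,1))
    wr=np.round(w/n,1);r=[]
    q=p.copy();Rc=R
    for i in range(n):
        step=(p+d*(i+1)/n)-q
        s=np.round(Rc.inv().apply(step)*1000,0 if np.linalg.norm(d)*1000/n>5 else 1)
        q=q+Rc.apply(s/1000);Rc=Rc*Ro.from_rotvec(wr,degrees=True)
        o={k:float(v) for k,v in zip(("x","y","z","rx","ry","rz"),list(s)+list(wr)) if v}
        r.append("{"+",".join('"%s":%g'%(k,v) for k,v in o.items())+"}")
    for i in range(0,n,8): print("["+",".join(r[i:i+8])+"]")
    print("end err mm",np.round((q-p1)*1000,1),"deg",np.round((Rc.inv()*R1).as_rotvec(degrees=True),2))
n 19 dist mm [276.8 623.2 -74.1] rot [ -0.1   0.  -93.7]
[{"x":-26,"y":-25,"z":4,"rz":-4.9},{"x":-24,"y":-27,"z":4,"rz":-4.9},{"x":-21,"y":-29,"z":4,"rz":-4.9},{"x":-19,"y":-30,"z":4,"rz":-4.9},{"x":-16,"y":-32,"z":4,"rz":-4.9},{"x":-13,"y":-33,"z":4,"rz":-4.9},{"x":-11,"y":-35,"z":4,"rz":-4.9},{"x":-7,"y":-35,"z":3,"rz":-4.9}]
[{"x":-5,"y":-36,"z":4,"rz":-4.9},{"x":-1,"y":-35,"z":4,"rz":-4.9},{"x":2,"y":-36,"z":4,"rz":-4.9},{"x":5,"y":-36,"z":4,"rz":-4.9},{"x":7,"y":-35,"z":4,"rz":-4.9},{"x":11,"y":-34,"z":4,"rz":-4.9},{"x":14,"y":-33,"z":4,"rz":-4.9},{"x":16,"y":-32,"z":4,"rz":-4.9}]
[{"x":19,"y":-31,"z":4,"rz":-4.9},{"x":22,"y":-28,"z":4,"rz":-4.9},{"x":24,"y":-27,"z":4,"rz":-4.9}]
end err mm [ 0.3  0.1 -0.3] deg [-0.06 -0.01 -0.65]
```

```bash
python3 -m jog '[{"x":-26,"y":-25,"z":4,"rz":-5},{"x":-24,"y":-27,"z":4,"rz":-5},{"x":-21,"y":-29,"z":4,"rz":-5},{"x":-19,"y":-30,"z":4,"rz":-5},{"x":-16,"y":-32,"z":4,"rz":-5},{"x":-13,"y":-33,"z":4,"rz":-5},{"x":-11,"y":-35,"z":4,"rz":-5},{"x":-7,"y":-35,"z":3,"rz":-5}]'
python3 -m jog '[{"x":-5,"y":-36,"z":4,"rz":-5},{"x":-1,"y":-35,"z":4,"rz":-5},{"x":2,"y":-36,"z":4,"rz":-5},{"x":5,"y":-36,"z":4,"rz":-5},{"x":7,"y":-35,"z":4,"rz":-5},{"x":11,"y":-34,"z":4,"rz":-5},{"x":14,"y":-33,"z":4,"rz":-5},{"x":16,"y":-32,"z":4,"rz":-5}]'
python3 -m jog '[{"x":19,"y":-31,"z":4,"rz":-5},{"x":22,"y":-28,"z":4,"rz":-4},{"x":24,"y":-27,"z":4,"rz":-4}]'
python3 - <<'E'
from h import *
snap("wrist","w2");snap("top","t2")
p,R=pose();print(p,R.as_matrix(),get_state()["qpos"])
plan([.511,-.016,.192],down(23.5))
E
```

```text
[ 0.22816962 -0.63520597  0.40442632] [[ 3.38009681e-01 -9.41142628e-01 -9.40331453e-05]
 [-9.41142519e-01 -3.38009687e-01  4.58667453e-04]
 [-4.63455606e-04 -6.65354481e-05 -9.99999890e-01]] [-1.37600029e+00  2.86496607e-01  1.57700860e+00 -3.62582352e-06
  1.27855564e+00 -1.50004247e-01]
n 19 dist mm [ 282.8  619.2 -212.4] rot [ -0.    0.  -93.7]
[{"x":-26,"y":-25,"z":11,"rz":-4.9},{"x":-23,"y":-27,"z":11,"rz":-4.9},{"x":-21,"y":-29,"z":12,"rz":-4.9},{"x":-18,"y":-31,"z":11,"rz":-4.9},{"x":-16,"y":-32,"z":11,"rz":-4.9},{"x":-13,"y":-33,"z":11,"rz":-4.9},{"x":-10,"y":-35,"z":11,"rz":-4.9},{"x":-7,"y":-35,"z":12,"rz":-4.9}]
[{"x":-4,"y":-36,"z":11,"rz":-4.9},{"x":-1,"y":-35,"z":11,"rz":-4.9},{"x":2,"y":-36,"z":11,"rz":-4.9},{"x":5,"y":-36,"z":11,"rz":-4.9},{"x":8,"y":-35,"z":12,"rz":-4.9},{"x":11,"y":-34,"z":11,"rz":-4.9},{"x":14,"y":-33,"z":11,"rz":-4.9},{"x":17,"y":-31,"z":11,"rz":-4.9}]
[{"x":19,"y":-31,"z":11,"rz":-4.9},{"x":22,"y":-28,"z":11,"rz":-4.9},{"x":24,"y":-26,"z":12,"rz":-4.9}]
end err mm [ 0.  -0.4 -0.3] deg [-0.03 -0.01 -0.64]$[0]: bad value
$[0]: bad value
$[0]: bad value
```

View pics/w2.png

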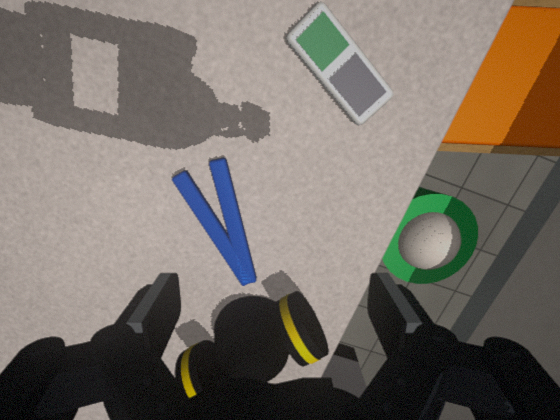

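View pics/t2.png

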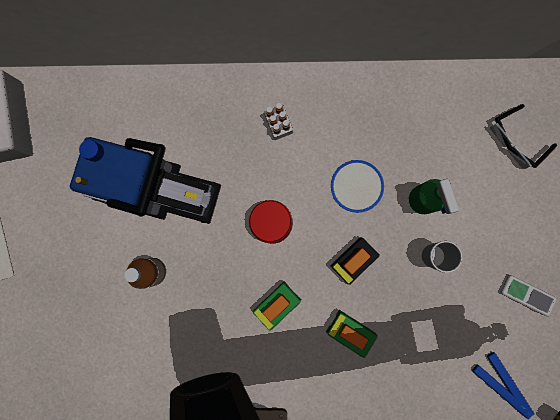

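The pictures show nothing moved: the calls were refused as "bad value". I may need to give every key in each row, so I'll try that with a tiny row.

```bash
python3 -m jog '[{"grip":0,"x":-26,"y":-25,"z":4,"rx":0,"ry":0,"rz":-5}]'; python3 -m jog --help | head -20
```

```text
time: 0.43
eef_pos: [0.2407, -0.6055, 0.4011]
tcp_rot: [0.841, -0.54, 0.001, 0.002]
contact_force: [-0.1, -0.6, 0.7]
opening: 0.997invalid input: not JSON, or not a number
```

```bash
python3 -m jog '[{"grip":0,"x":-24,"y":-27,"z":4,"rz":-5},{"grip":0,"x":-21,"y":-29,"z":4,"rz":-5}]'
```

```text
$[0]: bad value
```

```bash
python3 -m jog '[{"grip":0,"x":-24,"y":-27,"z":4,"rx":0,"ry":0,"rz":-5},{"grip":0,"x":-21,"y":-29,"z":4,"rx":0,"ry":0,"rz":-5},{"grip":0,"x":-19,"y":-30,"z":4,"rx":0,"ry":0,"rz":-5},{"grip":0,"x":-16,"y":-32,"z":4,"rx":0,"ry":0,"rz":-5},{"grip":0,"x":-13,"y":-33,"z":4,"rx":0,"ry":0,"rz":-5},{"grip":0,"x":-11,"y":-35,"z":4,"rx":0,"ry":0,"rz":-5},{"grip":0,"x":-7,"y":-35,"z":3,"rx":0,"ry":0,"rz":-5}]'
python3 -m jog '[{"grip":0,"x":-5,"y":-36,"z":4,"rx":0,"ry":0,"rz":-5},{"grip":0,"x":-1,"y":-35,"z":4,"rx":0,"ry":0,"rz":-5},{"grip":0,"x":2,"y":-36,"z":4,"rx":0,"ry":0,"rz":-5},{"grip":0,"x":5,"y":-36,"z":4,"rx":0,"ry":0,"rz":-5},{"grip":0,"x":7,"y":-35,"z":4,"rx":0,"ry":0,"rz":-5},{"grip":0,"x":11,"y":-34,"z":4,"rx":0,"ry":0,"rz":-5},{"grip":0,"x":14,"y":-33,"z":4,"rx":0,"ry":0,"rz":-5},{"grip":0,"x":16,"y":-32,"z":4,"rx":0,"ry":0,"rz":-5}]'
python3 -m jog '[{"grip":0,"x":19,"y":-31,"z":4,"rx":0,"ry":0,"rz":-5},{"grip":0,"x":22,"y":-28,"z":4,"rx":0,"ry":0,"rz":-4},{"grip":0,"x":24,"y":-27,"z":4,"rx":0,"ry":0,"rz":-4}]'
sed -i 's/ for k,v in zip(("x","y","z","rx","ry","rz"),list(s)+list(wr)) if v/ for k,v in zip(("grip","x","y","z","rx","ry","rz"),[grip]+list(s)+list(wr))/; s/start=None,lin/start=None,grip=0,lin/' h.py
python3 - <<'E'
from h import *
snap("wrist","w3");snap("top","t3")
p,R=pose();print(p,R.as_matrix(),get_state()["qpos"])
plan([.511,-.016,.192],down(23.5))
E
```

```text
time: 1.02
eef_pos: [0.3436, -0.3704, 0.3735]
tcp_rot: [0.966, -0.259, 0.0, -0.0]
contact_force: [0.9, -0.4, 0.4]
opening: 1.0
time: 1.68
eef_pos: [0.4547, -0.1061, 0.342]
tcp_rot: [0.996, 0.087, 0.001, 0.0]
contact_force: [0.8, 0.0, -0.3]
opening: 1.004
time: 1.93
eef_pos: [0.4964, -0.0062, 0.3299]
tcp_rot: [0.98, 0.199, 0.0, 0.0]
contact_force: [0.5, -0.5, -0.1]
opening: 1.0
[ 0.49668355 -0.00427953  0.32932724] [[ 9.19436860e-01  3.93237604e-01 -2.17404414e-04]
 [ 3.93237524e-01 -9.19435923e-01  1.35414752e-03]
 [ 3.32612300e-04 -1.33054472e-03 -9.99999060e-01]] [-2.13379003e-01 -3.30218302e-02  2.07419260e+00  1.43266383e-03
  1.10092153e+00 -6.18178397e-01]
n 4 dist mm [  14.3  -11.7 -137.3] rot [-0.1 -0.  -0.3]
[{"grip":0,"x":2,"y":4,"z":34,"rx":-0,"ry":-0,"rz":-0.1},{"grip":0,"x":2,"y":4,"z":35,"rx":-0,"ry":-0,"rz":-0.1},{"grip":0,"x":2,"y":4,"z":34,"rx":-0,"ry":-0,"rz":-0.1},{"grip":0,"x":2,"y":5,"z":34,"rx":-0,"ry":-0,"rz":-0.1}]
end err mm [-0.3 -0.5  0.3] deg [-0.08 -0.02  0.06]
```

View pics/w3.png

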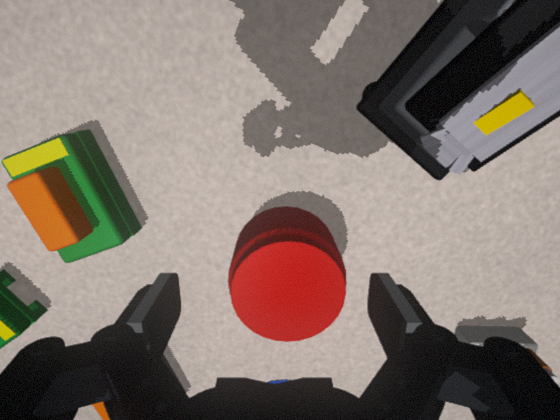

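The wrist view shows the jar top at (287,285), lined up between the open fingers (inner edges at columns 180 and 368). The pump nose is at upper right near (450,160), clear of the fingers. I'll descend behind the jar.

```bash
python3 -m jog '[{"grip":0,"x":2,"y":4,"z":34,"rx":0,"ry":0,"rz":0},{"grip":0,"x":2,"y":4,"z":35,"rx":0,"ry":0,"rz":0},{"grip":0,"x":2,"y":4,"z":34,"rx":0,"ry":0,"rz":0},{"grip":0,"x":2,"y":4,"z":34,"rx":0,"ry":0,"rz":0},{"grip":0,"x":0,"y":0,"z":0,"rx":0,"ry":0,"rz":0}]'
python3 - <<'E'
from h import *
snap("side","s4",(200,180,400,330),4)
p,R=pose();print(p)
d=np.array([.6211-.5308,-.2689+.0627]);L=np.linalg.norm(d);d/=L
print(L,d,np.degrees(np.arctan2(d[1],d[0]))+90)
plan([*(np.array([.6211,-.2689])-.037*d),.190],down(23.65),lin=25)
E
```

```text
time: 2.45
eef_pos: [0.5067, -0.0199, 0.1859]
tcp_rot: [0.98, 0.197, -0.006, -0.003]
contact_force: [-1.0, 0.6, -1.2]
opening: 1.004
[ 0.50784051 -0.02001585  0.18916493]
0.2251055974426224 [ 0.40114507 -0.91601454] 23.64978169065158
n 10 dist mm [  98.4 -215.     0.8] rot [-0.3  0.4 -1. ]
[{"grip":0,"x":1,"y":24,"z":-0,"rx":-0,"ry":0,"rz":-0.1},{"grip":0,"x":1,"y":23,"z":-0,"rx":-0,"ry":0,"rz":-0.1},{"grip":0,"x":0,"y":24,"z":-1,"rx":-0,"ry":0,"rz":-0.1},{"grip":0,"x":1,"y":24,"z":0,"rx":-0,"ry":0,"rz":-0.1},{"grip":0,"x":1,"y":23,"z":-0,"rx":-0,"ry":0,"rz":-0.1},{"grip":0,"x":0,"y":24,"z":-0,"rx":-0,"ry":0,"rz":-0.1},{"grip":0,"x":1,"y":23,"z":-1,"rx":-0,"ry":0,"rz":-0.1},{"grip":0,"x":0,"y":24,"z":0,"rx":-0,"ry":0,"rz":-0.1}]
[{"grip":0,"x":1,"y":24,"z":0,"rx":-0,"ry":0,"rz":-0.1},{"grip":0,"x":0,"y":23,"z":-0,"rx":-0,"ry":0,"rz":-0.1}]
end err mm [-0.2  0.3 -0.2] deg [-0.32  0.43  0.03]
```

View pics/s4.png

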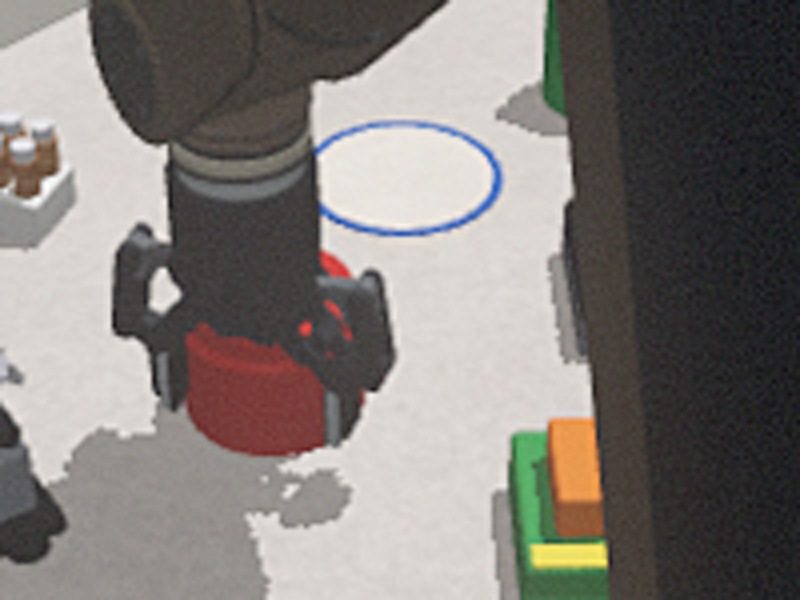

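The side view shows the fingers behind and either side of the jar's lower half, with the body above its lid and the marker ahead. I'll push gently and stop short to look.

```bash
python3 -m jog '[{"grip":0,"x":1,"y":10,"z":0,"rx":0,"ry":0,"rz":-0.5},{"grip":0,"x":1,"y":15,"z":0,"rx":0,"ry":0,"rz":-0.5},{"grip":0,"x":1,"y":18,"z":0,"rx":0,"ry":0,"rz":0},{"grip":0,"x":1,"y":18,"z":0,"rx":0,"ry":0,"rz":0},{"grip":0,"x":1,"y":18,"z":0,"rx":0,"ry":0,"rz":0},{"grip":0,"x":0,"y":18,"z":0,"rx":0,"ry":0,"rz":0},{"grip":0,"x":0,"y":18,"z":0,"rx":0,"ry":0,"rz":0},{"grip":0,"x":0,"y":18,"z":0,"rx":0,"ry":0,"rz":0}]'
python3 -m jog '[{"grip":0,"x":0,"y":18,"z":0,"rx":0,"ry":0,"rz":0},{"grip":0,"x":0,"y":18,"z":0,"rx":0,"ry":0,"rz":0},{"grip":0,"x":0,"y":15,"z":0,"rx":0,"ry":0,"rz":0},{"grip":0,"x":0,"y":10,"z":0,"rx":0,"ry":0,"rz":0},{"grip":0,"x":0,"y":6,"z":0,"rx":0,"ry":0,"rz":0},{"grip":0,"x":0,"y":0,"z":0,"rx":0,"ry":0,"rz":0}]'
python3 - <<'E'
from h import *
snap("side","s5",(220,170,380,290),5);snap("top","t5",(280,120,440,240),5)
p,R=pose();print(p,R.as_matrix()[:,0]); M=np.array([.6211,-.2689]);d=np.array([.40,-.916]);print((M-p[:2])@d, (M-p[:2])@[.916,.4])
E
```

```text
time: 3.17
eef_pos: [0.5682, -0.1413, 0.1942]
tcp_rot: [0.979, 0.206, 0.001, 0.0]
contact_force: [0.1, 3.1, -1.9]
opening: 1.003
time: 3.67
eef_pos: [0.5951, -0.2024, 0.1939]
tcp_rot: [0.979, 0.206, 0.001, 0.001]
contact_force: [-0.4, -1.1, -0.2]
opening: 1.003
[ 0.59484172 -0.20136333  0.193502  ] [0.9151455  0.40312181 0.00123099]
0.07236690744596956 -0.002962082148356919
```

View pics/s5.png

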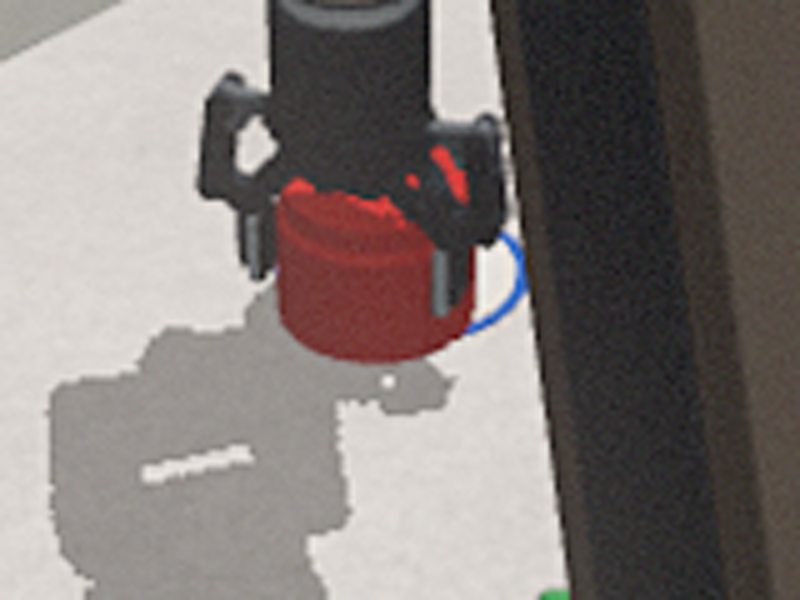

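View pics/t5.png

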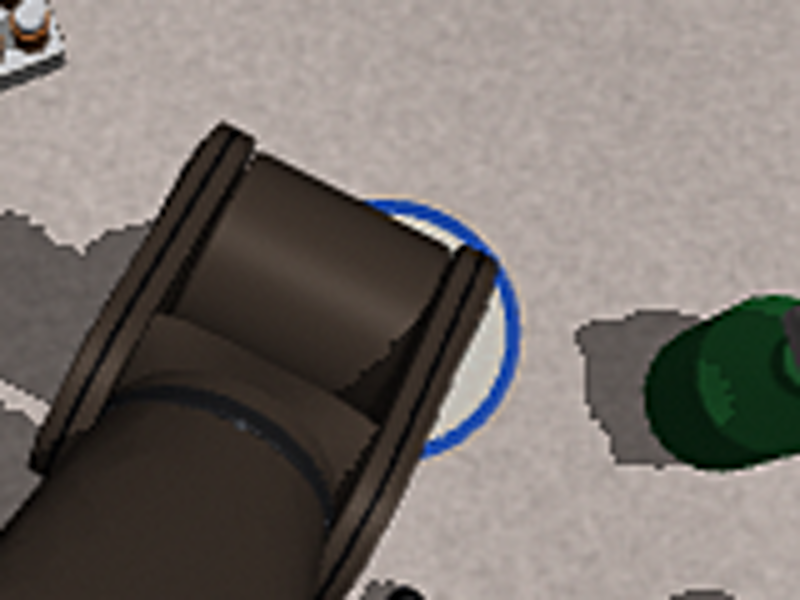

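Run:
```python
from h import *
# fit jar bottom: compare projected base-circle tangents
f="s5"; 
def ext(c,z0=0):
    a=np.linspace(0,2*np.pi,200);P=np.array([proj(f,[c[0]+.05*np.cos(t),c[1]+.05*np.sin(t),z0]) for t in a]);return P[:,0].min(),P[:,0].max(),P[:,1].max()
o=np.array([220+(278.5)/5-.5,220+(473.5)/5-.5,170+(361.5)/5-.5])
from scipy.optimize import least_squares
r=least_squares(lambda c:np.array(ext(c))-o,[.6,-.23],diff_step=1e-3);print(r.x,r.fun)
p,R=pose();d=np.array([.40,-.916]);print((r.x-p[:2])@d,(r.x-p[:2])@[.916,.4], "remaining",(np.array([.6211,-.2689])-r.x)@d,(np.array([.6211,-.2689])-r.x)@[.916,.4])
```

```text
[ 0.61335187 -0.24012342] [-0.47761255  0.47527852 -0.05008652]
0.042908313356853425 0.001451265917061902 remaining 0.029458594089116132 -0.004413348065418821
```

The side view puts the jar centre at about (0.613,-0.240). That leaves 29 mm to push and 4 mm along tool -x.

```bash
python3 -m jog '[{"grip":0,"x":-1,"y":8,"z":0,"rx":0,"ry":0,"rz":0},{"grip":0,"x":-1,"y":9,"z":0,"rx":0,"ry":0,"rz":0},{"grip":0,"x":-1,"y":7,"z":0,"rx":0,"ry":0,"rz":0},{"grip":0,"x":-1,"y":4,"z":0,"rx":0,"ry":0,"rz":0},{"grip":0,"x":0,"y":0,"z":0,"rx":0,"ry":0,"rz":0}]'
python3 -m jog '[{"grip":0,"x":0,"y":-15,"z":0,"rx":0,"ry":0,"rz":0},{"grip":0,"x":0,"y":-30,"z":-10,"rx":0,"ry":0,"rz":0},{"grip":0,"x":0,"y":-30,"z":-25,"rx":0,"ry":0,"rz":0},{"grip":0,"x":0,"y":-10,"z":-38,"rx":0,"ry":0,"rz":0},{"grip":0,"x":0,"y":-10,"z":-38,"rx":0,"ry":0,"rz":0}]'
python3 - <<'E'
from h import *
snap("side","s6",(220,170,380,290),5);snap("top","t6",(280,120,440,240),5);snap("wrist","w6")
p,R=pose();print(p)
E
```

```text
time: 4.18
eef_pos: [0.6024, -0.2282, 0.193]
tcp_rot: [0.979, 0.206, 0.0, 0.0]
contact_force: [0.5, 2.4, 1.9]
opening: 0.997
time: 4.6
eef_pos: [0.5625, -0.1399, 0.3031]
tcp_rot: [0.978, 0.206, -0.002, -0.0]
contact_force: [0.7, -0.3, 0.1]
opening: 1.001
[ 0.56494458 -0.14122455  0.30863317]
```

View pics/t6.png

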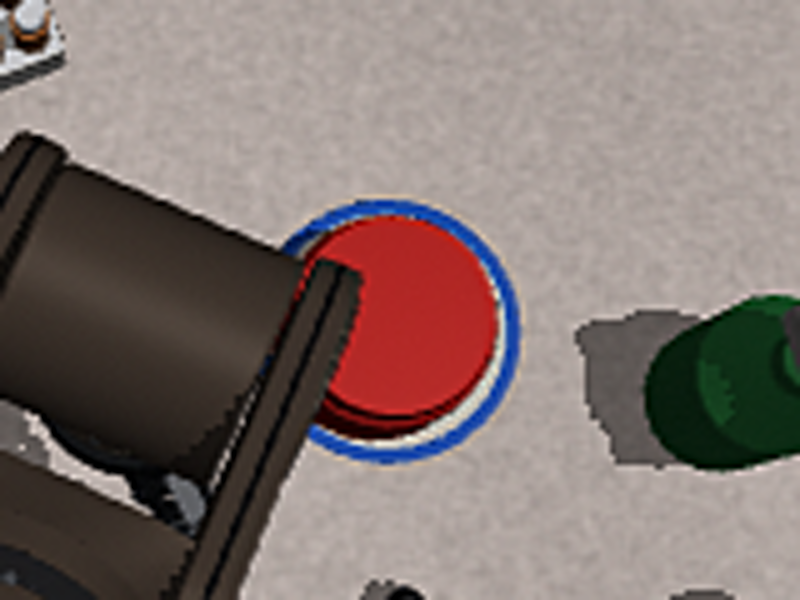

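View pics/s6.png

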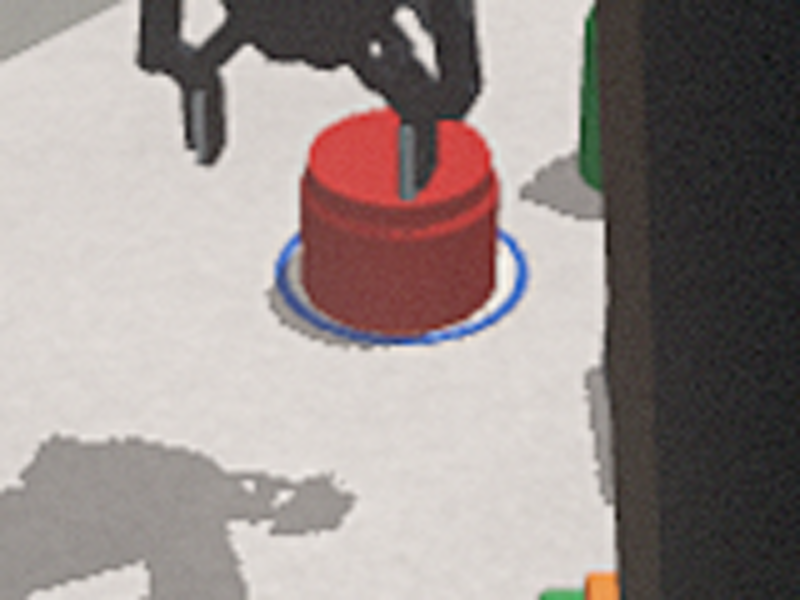

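View pics/w6.png

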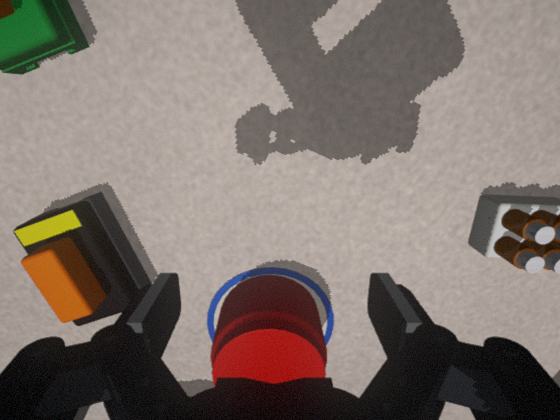

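The jar stands inside the blue ring in all three views (side: base columns 303–497, bottom row 337; ring columns 276–527). Next I'll check its offset, then plan the battery grasp.

Run:
```python
from h import *
from scipy.optimize import least_squares
f="s6"
def ext(c,r=.05):
    a=np.linspace(0,2*np.pi,200);P=np.array([proj(f,[c[0]+r*np.cos(t),c[1]+r*np.sin(t),0]) for t in a]);return P[:,0].min(),P[:,0].max(),P[:,1].max()
for o,r_ in (((302,497.5,338),.05),((275.5,528,343.5),.065)):
    o=np.array([220+o[0]/5-.5,220+o[1]/5-.5,170+o[2]/5-.5])
    r=least_squares(lambda c:np.array(ext(c,r_))-o,[.6,-.23],diff_step=1e-3);print(r.x,r.fun)
# battery from wrist w6 rib top corners, to triangulate w/ t1
B=lambda u,v:(230+(u+.5)/4-.5,150+(v+.5)/4-.5)
T6=lambda u,v:(280+(u+.5)/5-.5,120+(v+.5)/5-.5)
print("jar top z.075",atz("t6",T6(398,315),.075))
crop("w6",(0,170,200,330),4,"w6b")
```

```text
[ 0.61719869 -0.26252729] [-0.19503819  0.19389486 -0.02047717]
[ 0.6233785  -0.27103794] [-0.25983187  0.25786844 -0.03478493]
jar top z.075 [ 0.61721083 -0.263032    0.075     ]
```

View pics/w6b.png

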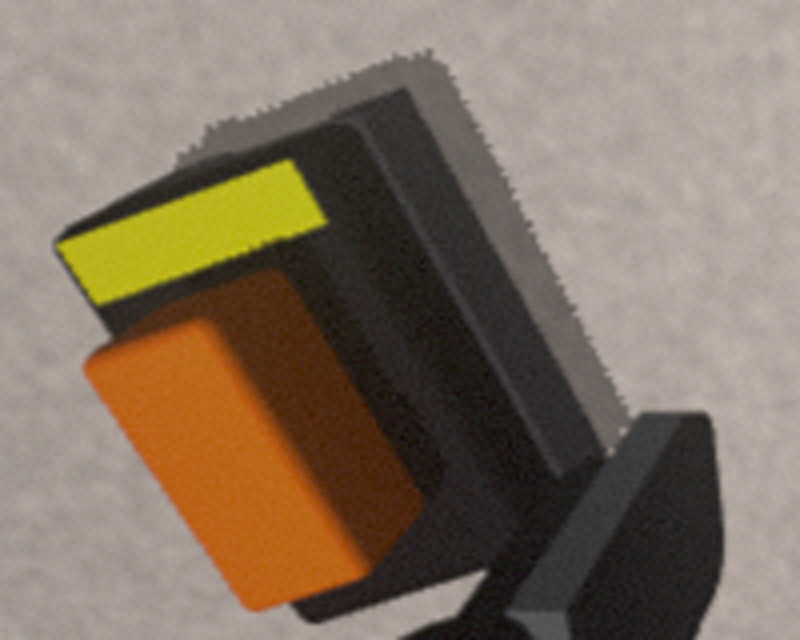

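Run:
```python
from h import *
np.set_printoptions(precision=4,suppress=True)
B=lambda u,v:(230+(u+.5)/4-.5,150+(v+.5)/4-.5)
W=lambda u,v:((u+.5)/4-.5,170+(v+.5)/4-.5)
P={}
for n,b,w in [("a",(530,393),(370,573)),("b",(563,427),(252,610)),("c",(488,497),(88,366)),("d",(455,463),(210,318))]:
    P[n],e=tri(("t1",B(*b)),("w6",W(*w)));print(n,P[n],e)
s,e=tri(("t1",B(427,453)),("w6",W(292,160)));print("stripe d",s,e)
s2,e=tri(("t1",B(478,535)),("w6",W(98,305)));print("stripe c in",s2,e)
c=sum(P.values())/4;x=(P["c"]+P["d"]-P["a"]-P["b"])/2;y=(P["c"]+P["b"]-P["a"]-P["d"])/2
print(c,np.linalg.norm(x),np.linalg.norm(y),np.degrees(np.arctan2(x[1],x[0])),np.degrees(np.arctan2(y[1],y[0])))
```

```text
a [ 0.4701 -0.2688  0.0645] [array([ 0., -0.]), array([-0.1, -0.1])]
b [ 0.451  -0.287   0.0641] [array([ 0. , -0.1]), array([-0.2, -0.1])]
c [ 0.4123 -0.2446  0.0648] [array([-0. ,  0.1]), array([0.2, 0.2])]
d [ 0.4309 -0.2262  0.0649] [array([ 0. , -0.1]), array([-0.1, -0.2])]
stripe d [ 0.4309 -0.2088  0.0395] [array([ 1.8, -2.1]), array([-4.8, -6.9])]
stripe c in [ 0.3941 -0.2451  0.0421] [array([-1.6,  2.2]), array([5.6, 6.3])]
[ 0.4411 -0.2566  0.0646] 0.05771277377181641 0.026267813384677922 132.53644191995824 -135.89339972031334
```

Run:
```python
from h import *
plan([.4411,-.2566,.235],down(43),lin=32)
```

```text
n 6 dist mm [-123.8 -115.4  -73.6] rot [  0.6  -0.3 -19.2]
[{"grip":0,"x":-27,"y":9,"z":12,"rx":0.1,"ry":-0,"rz":-3.2},{"grip":0,"x":-27,"y":8,"z":12,"rx":0.1,"ry":-0,"rz":-3.2},{"grip":0,"x":-28,"y":6,"z":13,"rx":0.1,"ry":-0,"rz":-3.2},{"grip":0,"x":-27,"y":5,"z":12,"rx":0.1,"ry":-0,"rz":-3.2},{"grip":0,"x":-28,"y":3,"z":12,"rx":0.1,"ry":-0,"rz":-3.2},{"grip":0,"x":-29,"y":1,"z":12,"rx":0.1,"ry":-0,"rz":-3.2}]
end err mm [-0.3 -0.1 -0.1] deg [ 0.02 -0.28  0.04]
```

```bash
python3 -m jog '[{"grip":0,"x":-27,"y":9,"z":12,"rx":0,"ry":0,"rz":-3.2},{"grip":0,"x":-27,"y":8,"z":12,"rx":0,"ry":0,"rz":-3.2},{"grip":0,"x":-28,"y":6,"z":13,"rx":0,"ry":0,"rz":-3.2},{"grip":0,"x":-27,"y":5,"z":12,"rx":0,"ry":0,"rz":-3.2},{"grip":0,"x":-28,"y":3,"z":12,"rx":0,"ry":0,"rz":-3.2},{"grip":0,"x":-28,"y":1,"z":12,"rx":0,"ry":0,"rz":-3.2},{"grip":0,"x":0,"y":0,"z":0,"rx":0,"ry":0,"rz":0},{"grip":0,"x":0,"y":0,"z":0,"rx":0,"ry":0,"rz":0}]'
python3 - <<'E'
from h import *
plan([.4411,-.2566,.217],down(43))
snap("wrist","w7");snap("top","t7")
print(get_state()["qpos"])
E
```

```text
time: 5.42
eef_pos: [0.4382, -0.2564, 0.2287]
tcp_rot: [0.931, 0.364, -0.001, -0.001]
contact_force: [0.7, -0.4, -0.2]
opening: 1.001
n 1 dist mm [  2.9  -0.2 -11.7] rot [-0.2  0.  -0.3]
[{"grip":0,"x":2,"y":2,"z":12,"rx":-0.2,"ry":0,"rz":-0.3}]
end err mm [-0.1  0.1 -0.3] deg [0.01 0.04 0.05]
[-7.26384440e-01  1.43795515e-01  2.09881789e+00 -1.03183183e-04
  8.98946796e-01 -1.47511288e+00]
```

View pics/w7.png

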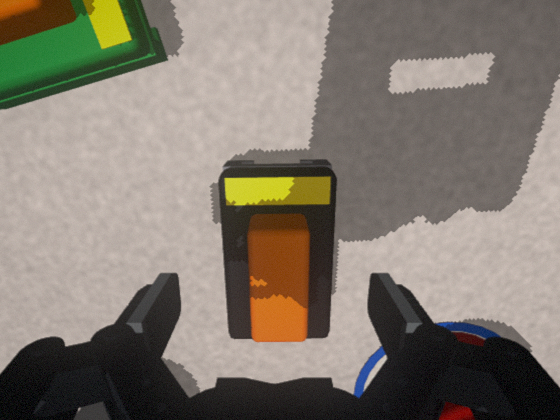

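View pics/t7.png

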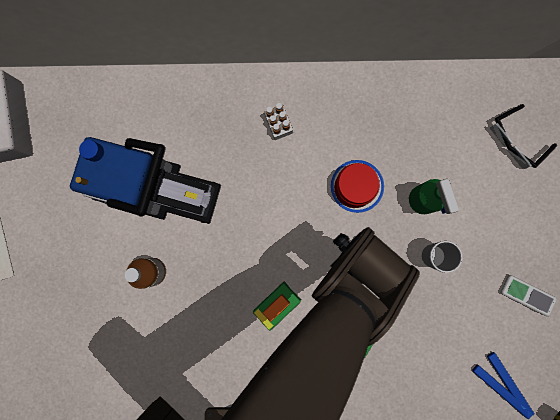

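The wrist view shows the battery aligned with the jaws: the rib centre is at column 279, the finger middle at 274, and the stripe is at the image top. I'll descend and close.

```bash
python3 -m jog '[{"grip":0,"x":2,"y":1,"z":6,"rx":0,"ry":0,"rz":0},{"grip":0,"x":0,"y":0,"z":6,"rx":0,"ry":0,"rz":0},{"grip":0.45,"x":0,"y":0,"z":0,"rx":0,"ry":0,"rz":0},{"grip":0.6,"x":0,"y":0,"z":0,"rx":0,"ry":0,"rz":0},{"grip":1,"x":0,"y":0,"z":0,"rx":0,"ry":0,"rz":0},{"grip":1,"x":0,"y":0,"z":0,"rx":0,"ry":0,"rz":0},{"grip":1,"x":0,"y":0,"z":0,"rx":0,"ry":0,"rz":0},{"grip":1,"x":0,"y":0,"z":0,"rx":0,"ry":0,"rz":0}]' 80
python3 - <<'E'
from h import *
print(pose()[0],get_state()["contact_force"],get_state()["opening"])
snap("wrist","w8")
E
```

```text
time: 6.18
eef_pos: [0.4419, -0.2553, 0.2193]
tcp_rot: [0.93, 0.366, -0.0, 0.0]
contact_force: [-1.5, -0.7, 2.2]
opening: 0.314
[ 0.44194185 -0.25531278  0.21926036] [-1.47335488 -0.73836953  2.16600506] 0.3144576771518886
```

View pics/w8.png

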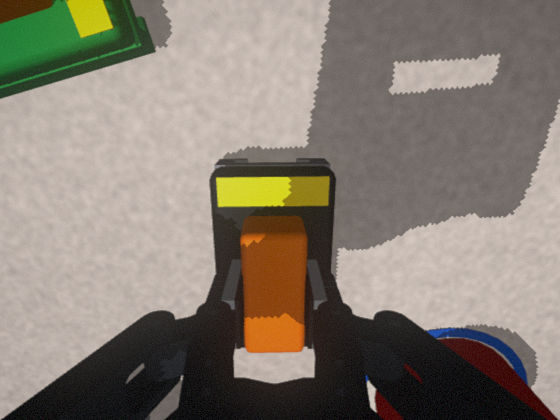

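The rib is pinched (opening 0.314, about 27 mm), but the fingertips sit about 5 mm higher on it than I want. I'll regrip lower.

```bash
python3 -m jog '[{"grip":0.5,"x":0,"y":0,"z":0,"rx":0,"ry":0,"rz":0},{"grip":0.5,"x":0,"y":0,"z":2,"rx":0,"ry":0,"rz":0},{"grip":0.5,"x":0,"y":0,"z":3,"rx":0,"ry":0,"rz":0},{"grip":0.5,"x":0,"y":0,"z":0,"rx":0,"ry":0,"rz":0},{"grip":1,"x":0,"y":0,"z":0,"rx":0,"ry":0,"rz":0},{"grip":1,"x":0,"y":0,"z":0,"rx":0,"ry":0,"rz":0},{"grip":1,"x":0,"y":0,"z":0,"rx":0,"ry":0,"rz":0}]' 90
python3 - <<'E'
from h import *
p,R=pose();print(p,R.as_matrix(),get_state()["contact_force"],get_state()["opening"])
E
```

```text
time: 6.82
eef_pos: [0.4418, -0.2551, 0.2137]
tcp_rot: [0.931, 0.366, -0.0, -0.0]
contact_force: [-1.2, 0.2, 0.3]
opening: 0.311
[ 0.44177695 -0.25511418  0.21366975] [[ 7.31881542e-01  6.81431840e-01 -2.37230056e-04]
 [ 6.81431871e-01 -7.31881548e-01  7.58009780e-05]
 [-1.21971101e-04 -2.17133457e-04 -9.99999969e-01]] [-1.19809604  0.21915017  0.34853167] 0.31093789633569274
```

Run:
```python
from h import *
crop("w3",(350,0,560,190),3.8,"w3b");crop("t1",(140,150,230,225),8,"t1c");crop("s1",(140,230,230,300),8,"s1c")
B=lambda u,v:(230+(u+.5)/4-.5,150+(v+.5)/4-.5)
P=np.array([atz("t1",B(*q),.04) for q in [(520,346),(600,420),(478,541),(406,459)]]);print(P,P.mean(0))
```

```text
[[ 0.49738523 -0.26722853  0.04      ]
 [ 0.4547681  -0.31242739  0.04      ]
 [ 0.38555021 -0.24152947  0.04      ]
 [ 0.43220853 -0.20075093  0.04      ]] [ 0.44247802 -0.25548408  0.04      ]
```

View pics/w3b.png

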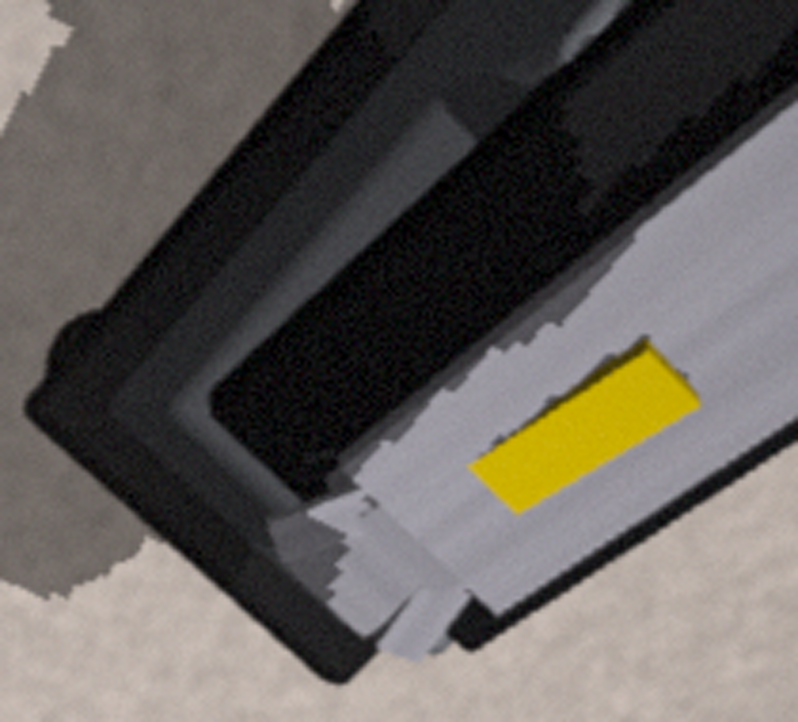

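View pics/t1c.png

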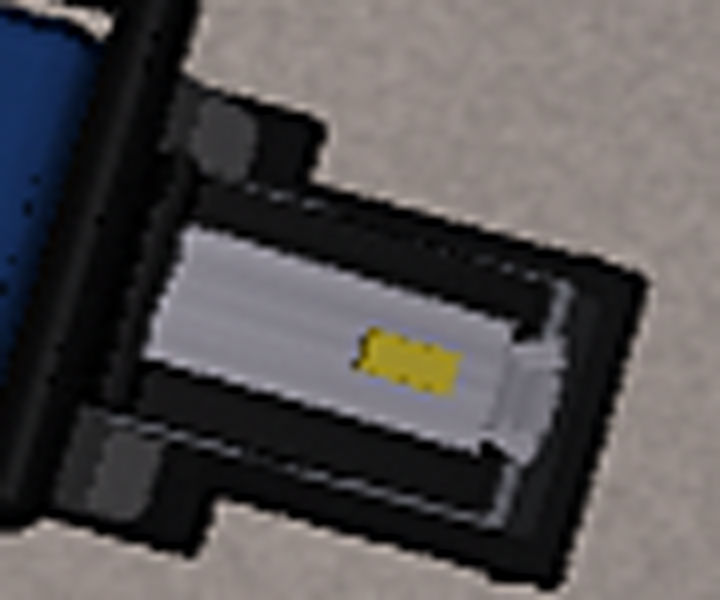

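View pics/s1c.png

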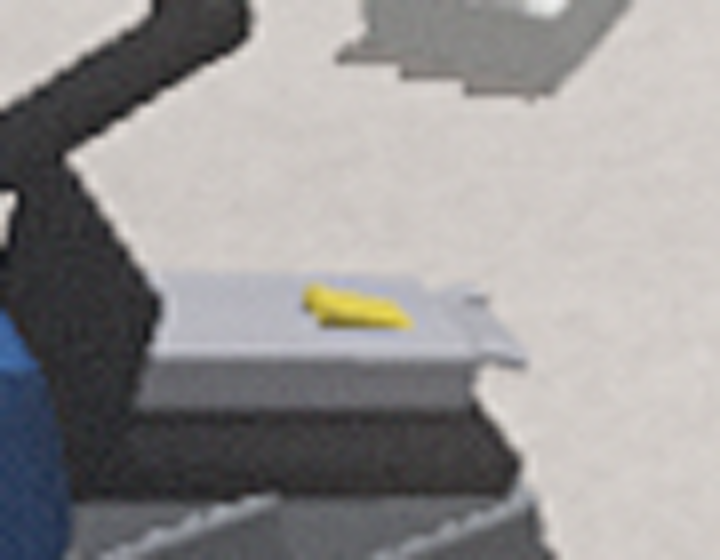

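```bash
cat > fit.py <<'E'
from h import *
from scipy.optimize import least_squares
np.set_printoptions(precision=4,suppress=True)
def F(off,k): return lambda u,v:np.array([off[0]+(u+.5)/k-.5,off[1]+(v+.5)/k-.5])
T=F((140,150),8);W=F((350,0),3.8);S=F((140,230),8)
obs=[("t1",T(518,318),(-44,-19,13)),("t1",T(478,452),(-44,19,13)),("t1",T(367,329),(-5,-6,18)),("t1",T(357,369),(-5,6,18)),
("w3",W(497,612),(-44,-19,13)),("w3",W(645,342),(-5,6,18)),("w3",W(698,403),(-5,-6,18)),
("s1",S(475,358),(-44,19,13)),("s1",S(430,277),(-44,-19,13)),("s1",S(308,298),(-5,0,18))]
lines=[("t1",T(340,270),-19),("t1",T(200,228),-19),("t1",T(300,402),19),("t1",T(160,363),19),("w3",W(790,437),-19)]
def shoe(q):
    R=Ro.from_euler("ZY",[q[3],-25],degrees=True); return np.array(q[:3]),R
def res(q,parts=False):
    o,R=shoe(q);r=[]
    for f,uv,P in obs: r+=list(proj(f,o+R.apply(np.array(P)/1000))-uv)
    for f,uv,y in lines:
        a=proj(f,o+R.apply([-.044,y/1000,.013]));b=proj(f,o+R.apply([.04,y/1000,.013]));n=np.array([-(b-a)[1],(b-a)[0]]);r.append((uv-a)@n/np.linalg.norm(n))
    return np.array(r)
if __name__=="__main__":
    r=least_squares(res,[.59,.13,.1,78],x_scale=[.01,.01,.01,1],loss="soft_l1");print(r.x);print(r.fun[:20].reshape(-1,2));print(r.fun[20:])
    r2=least_squares(lambda q:res([q[0],q[1],.1,q[2]]),[.59,.13,78],x_scale=[.01,.01,1],loss="soft_l1");print("z fixed",r2.x)
    o,R=shoe(r.x);print("nose",o+R.apply([-.061,0,.010]))
E
python3 fit.py
```

```text
[ 0.5928  0.1348  0.0994 74.9568]
[[-0.2614  0.6771]
 [ 0.0673  0.205 ]
 [ 0.3581 -0.2028]
 [ 0.085   0.0404]
 [-0.6428  0.9072]
 [ 0.7963  1.2523]
 [ 1.051  -0.2696]
 [ 0.7652  0.5776]
 [-1.4968  0.4592]
 [ 0.6649  0.4708]]
[0.0642 0.054  0.1073 0.0118 4.2709]
z fixed [ 0.5925  0.1347 74.8333]
nose [0.5773 0.0773 0.0827]
```

```bash
cat >> fit.py <<'E'
BO=np.array([0,.0006,.2137])
SH=[.5927,.1348,.0996,74.9]
def tool(bx,by,bz,sh=None):
    o,R=shoe(sh or SH);m=R.as_matrix();Rt=Ro.from_matrix(np.c_[-m[:,1],-m[:,0],-m[:,2]])
    return o+R.apply(np.array([bx,by,bz])/1000)-Rt.apply(BO),Rt
def where(sh=None):
    o,R=shoe(sh or SH);p,Rt=pose();b=p+Rt.apply(BO);m=Rt.as_matrix();Rb=Ro.from_matrix(np.c_[-m[:,1],-m[:,0],-m[:,2]])
    return R.inv().apply(b-o)*1000,(R.inv()*Rb).as_rotvec(degrees=True)
E
python3 - <<'E'
from fit import *
p,R=pose();a=p+[0,0,.06]
t,Rt=tool(-150,0,25);print(t,Rt.as_matrix())
plan(t,Rt,start=(a,R),grip=1,lin=34,ang=5.5)
E
```

```text
[ 0.5311 -0.0933  0.2528] [[ 0.9655 -0.2361  0.1101]
 [-0.2605 -0.875   0.408 ]
 [-0.     -0.4226 -0.9063]]
n 12 dist mm [ 89.4 161.8 -20.9] rot [22.8 12.7 57.1]
[{"grip":1,"x":15,"y":-5,"z":2,"rx":1.9,"ry":1.1,"rz":4.8},{"grip":1,"x":14,"y":-6,"z":2,"rx":1.9,"ry":1.1,"rz":4.8},{"grip":1,"x":13,"y":-7,"z":3,"rx":1.9,"ry":1.1,"rz":4.8},{"grip":1,"x":13,"y":-8,"z":3,"rx":1.9,"ry":1.1,"rz":4.8},{"grip":1,"x":12,"y":-9,"z":3,"rx":1.9,"ry":1.1,"rz":4.8},{"grip":1,"x":12,"y":-10,"z":5,"rx":1.9,"ry":1.1,"rz":4.8},{"grip":1,"x":10,"y":-10,"z":4,"rx":1.9,"ry":1.1,"rz":4.8},{"grip":1,"x":9,"y":-11,"z":6,"rx":1.9,"ry":1.1,"rz":4.8}]
[{"grip":1,"x":8,"y":-12,"z":6,"rx":1.9,"ry":1.1,"rz":4.8},{"grip":1,"x":8,"y":-12,"z":6,"rx":1.9,"ry":1.1,"rz":4.8},{"grip":1,"x":5,"y":-13,"z":7,"rx":1.9,"ry":1.1,"rz":4.8},{"grip":1,"x":5,"y":-13,"z":8,"rx":1.9,"ry":1.1,"rz":4.8}]
end err mm [-0.1  0.6 -0.3] deg [-0.22 -0.54 -0.41]
```

```bash
python3 -m jog '[{"grip":1,"x":0,"y":0,"z":-10,"rx":0,"ry":0,"rz":0},{"grip":1,"x":0,"y":0,"z":-25,"rx":0,"ry":0,"rz":0},{"grip":1,"x":0,"y":0,"z":-25,"rx":0,"ry":0,"rz":0}]'
python3 -m jog '[{"grip":1,"x":15,"y":-5,"z":2,"rx":1.9,"ry":1.1,"rz":4.8},{"grip":1,"x":14,"y":-6,"z":2,"rx":1.9,"ry":1.1,"rz":4.8},{"grip":1,"x":13,"y":-7,"z":3,"rx":1.9,"ry":1.1,"rz":4.8},{"grip":1,"x":13,"y":-8,"z":3,"rx":1.9,"ry":1.1,"rz":4.8},{"grip":1,"x":12,"y":-9,"z":3,"rx":1.9,"ry":1.1,"rz":4.8},{"grip":1,"x":12,"y":-10,"z":5,"rx":1.9,"ry":1.1,"rz":4.8},{"grip":1,"x":10,"y":-10,"z":4,"rx":1.9,"ry":1.1,"rz":4.8},{"grip":1,"x":9,"y":-11,"z":6,"rx":1.9,"ry":1.1,"rz":4.8}]'
python3 -m jog '[{"grip":1,"x":8,"y":-12,"z":6,"rx":1.9,"ry":1.0,"rz":4.8},{"grip":1,"x":8,"y":-12,"z":6,"rx":1.9,"ry":1.0,"rz":4.8},{"grip":1,"x":5,"y":-13,"z":7,"rx":1.8,"ry":0.9,"rz":4.6},{"grip":1,"x":5,"y":-13,"z":8,"rx":1.8,"ry":0.9,"rz":4.5},{"grip":1,"x":0,"y":0,"z":0,"rx":0,"ry":0,"rz":0},{"grip":1,"x":0,"y":0,"z":0,"rx":0,"ry":0,"rz":0}]'
python3 - <<'E'
from fit import *
print(where(),get_state()["qpos"],get_state()["contact_force"],get_state()["opening"])
snap("wrist","w9");snap("top","t9",(140,120,300,240),5);snap("side","s9",(100,180,300,330),4)
E
```

```text
time: 7.07
eef_pos: [0.4409, -0.2542, 0.2726]
tcp_rot: [0.931, 0.366, -0.001, -0.003]
contact_force: [0.5, -0.2, -2.8]
opening: 0.311
time: 7.73
eef_pos: [0.5013, -0.1467, 0.2594]
tcp_rot: [0.988, 0.035, 0.022, -0.149]
contact_force: [0.0, -0.9, -4.3]
opening: 0.312
time: 8.23
eef_pos: [0.5307, -0.092, 0.252]
tcp_rot: [0.968, -0.126, 0.027, -0.214]
contact_force: [-0.7, -0.7, -3.1]
opening: 0.309
(array([-149.7564,    1.3385,   23.789 ]), array([0.1546, 0.1226, 0.2073])) [-0.42    0.1772  2.0272  0.4936  1.0678 -0.4308] [-0.6644 -0.6611 -3.0607] 0.30877476934137355
```

View pics/w9.png

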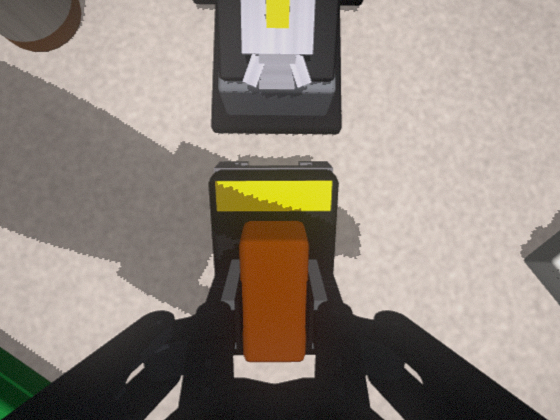

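View pics/t9.png

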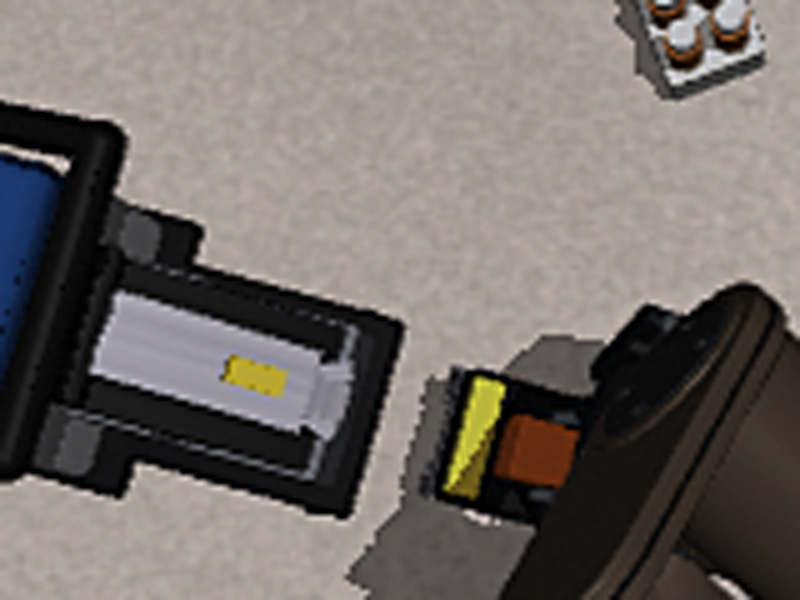

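View pics/s9.png

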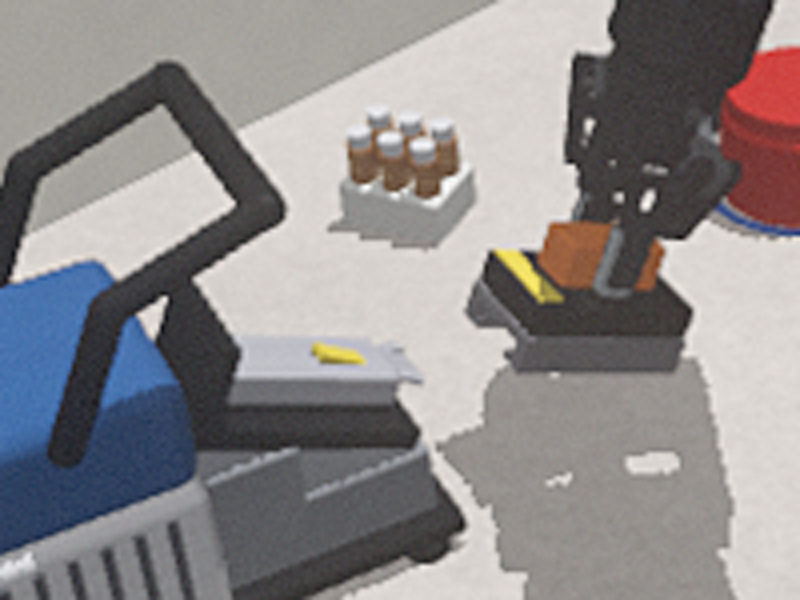

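The wrist view shows the battery in line with the rail: stripe middle at column 274, rail nose and catch at 277. That is about 1.5 mm off, matching the pose calculation, so I'll correct by it. I'll lower to home height just short of the nose.

```bash
python3 -m jog '[{"grip":1,"x":1.5,"y":0,"z":11,"rx":0,"ry":0,"rz":0},{"grip":1,"x":0,"y":-8,"z":11,"rx":0,"ry":0,"rz":0},{"grip":1,"x":0,"y":-12,"z":0,"rx":0,"ry":0,"rz":0},{"grip":1,"x":0,"y":-10,"z":0,"rx":0,"ry":0,"rz":0},{"grip":1,"x":0,"y":0,"z":0,"rx":0,"ry":0,"rz":0},{"grip":1,"x":0,"y":0,"z":0,"rx":0,"ry":0,"rz":0}]'
python3 - <<'E'
from fit import *
print(where(),get_state()["contact_force"])
snap("wrist","wa",(180,0,380,220),3);snap("top","ta",(140,120,300,240),5);snap("side","sa",(120,220,260,320),5.7)
E
```

```text
time: 8.88
eef_pos: [0.5424, -0.057, 0.246]
tcp_rot: [0.968, -0.127, 0.029, -0.214]
contact_force: [-0.6, -0.1, -4.3]
opening: 0.305
(array([-118.6994,   -1.4645,    2.8244]), array([-0.0132,  0.0731,  0.2062])) [-0.5731 -0.1409 -4.3135]
```

View pics/wa.png

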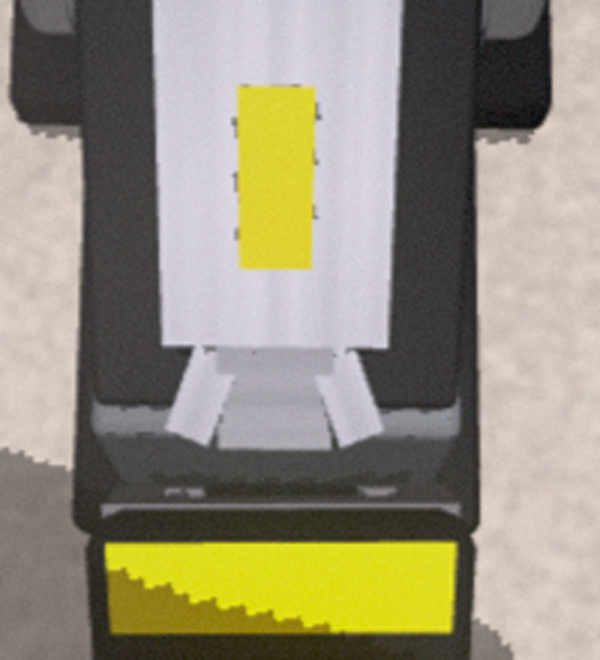

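View pics/sa.png

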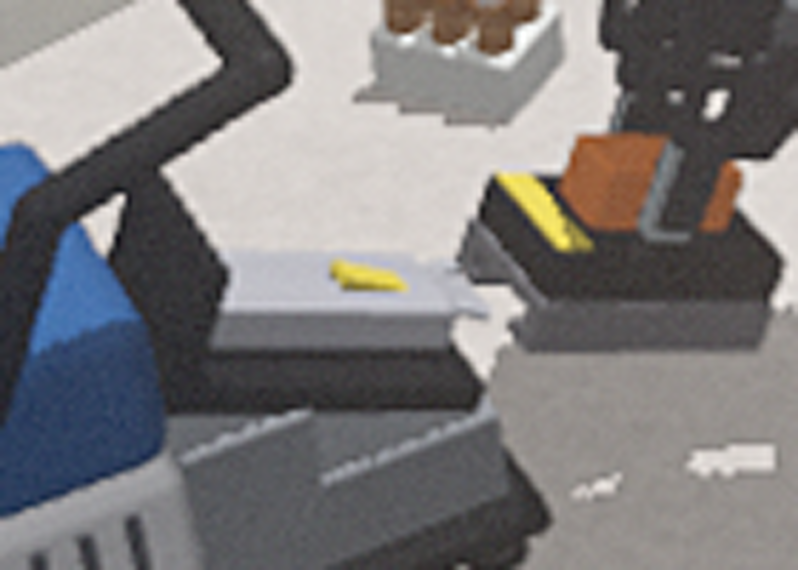

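View pics/ta.png

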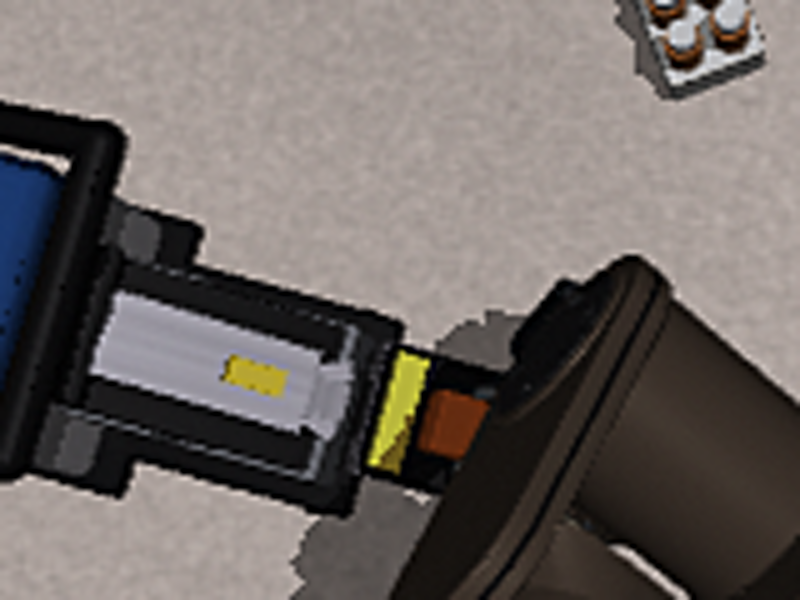

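Run:
```python
from fit import *
p,Rt=pose();b=p+Rt.apply(BO);m=Rt.as_matrix();Rb=Ro.from_matrix(np.c_[-m[:,1],-m[:,0],-m[:,2]])
for P,o in [((50,30,0),(518,350)),((-50,30,0),(765,350)),((50,-30,40),(492,175)),((50,30,40),(548,300)),((-50,30,40),(778,265)) ]:
    u=proj("sa",b+Rb.apply(np.array(P)/1000));print(P,(u-[120,220]+.5)*5.7-.5,o)
o,R=shoe(SH)
for P in [(-44,19,13),(-44,-19,13),(-5,0,18),(-61,0,10)]: print(P,(proj("sa",o+R.apply(np.array(P)/1000))-[120,220]+.5)*5.7-.5)
```

```text
(50, 30, 0) [524.7532 355.8806] (518, 350)
(-50, 30, 0) [757.8175 354.3836] (765, 350)
(50, -30, 40) [485.1971 169.0844] (492, 175)
(50, 30, 40) [559.4629 257.6732] (548, 300)
(-50, 30, 40) [793.3385 261.8782] (778, 265)
(-44, 19, 13) [456.6926 315.0503]
(-44, -19, 13) [411.8254 256.6191]
(-5, 0, 18) [337.1237 271.6095]
(-61, 0, 10) [473.9693 293.2425]
```

The crop shows the slot lips centred at column 281 and the rail at 275, so I shift about 1.2 mm along tool -x. Height reads 2.8 mm and should be about 1.5, so I lower 1.5 mm and then thread slowly.

```bash
python3 -m jog '[{"grip":1,"x":-1.2,"y":0,"z":1.5,"rx":0,"ry":0,"rz":0},{"grip":1,"x":0,"y":0,"z":0,"rx":0,"ry":0,"rz":0}]'
python3 -c "
from fit import *
print(where())"
python3 -m jog '[{"grip":1,"x":0,"y":-4,"z":0,"rx":0,"ry":0,"rz":0},{"grip":1,"x":0,"y":-5,"z":0,"rx":0,"ry":0,"rz":0},{"grip":1,"x":0,"y":-5,"z":0,"rx":0,"ry":0,"rz":0},{"grip":1,"x":0,"y":0,"z":0,"rx":0,"ry":0,"rz":0}]'
python3 -c "
from fit import *
print(where(),get_state()['contact_force'])"
```

```text
time: 9.2
eef_pos: [0.5406, -0.057, 0.2435]
tcp_rot: [0.968, -0.128, 0.028, -0.214]
contact_force: [-0.9, 0.3, -3.7]
opening: 0.314
(array([-120.1159,    0.5575,    0.7492]), array([0.0677, 0.051 , 0.0375]))
time: 9.53
eef_pos: [0.5446, -0.0439, 0.2505]
tcp_rot: [0.968, -0.127, 0.029, -0.214]
contact_force: [0.7, -0.1, -3.8]
opening: 0.313
(array([-104.6489,   -0.1356,    1.2603]), array([-0.0019,  0.0207,  0.1287])) [ 0.7062 -0.1197 -3.7799]
```

```bash
python3 -m jog '[{"grip":1,"x":0,"y":-5,"z":0,"rx":0,"ry":0,"rz":0},{"grip":1,"x":0,"y":-5,"z":0,"rx":0,"ry":0,"rz":0},{"grip":1,"x":0,"y":-5,"z":0,"rx":0,"ry":0,"rz":0},{"grip":1,"x":0,"y":-5,"z":0,"rx":0,"ry":0,"rz":0},{"grip":1,"x":0,"y":0,"z":0,"rx":0,"ry":0,"rz":0}]'
python3 - <<'E'
from fit import *
print(where(),get_state()['contact_force'],get_state()['wrist_torque'])
snap("wrist","wb",(180,0,380,220),3);snap("side","sb",(120,220,260,320),5.7)
E
```

```text
time: 9.95
eef_pos: [0.5493, -0.0263, 0.2588]
tcp_rot: [0.968, -0.127, 0.029, -0.214]
contact_force: [-0.8, -0.4, -3.8]
opening: 0.31
(array([-84.6025,  -0.0085,   1.1433]), array([0.0096, 0.0232, 0.1367])) [-0.8329 -0.3521 -3.8175] [-0.515   0.1229  0.015 ]
```

View pics/wb.png

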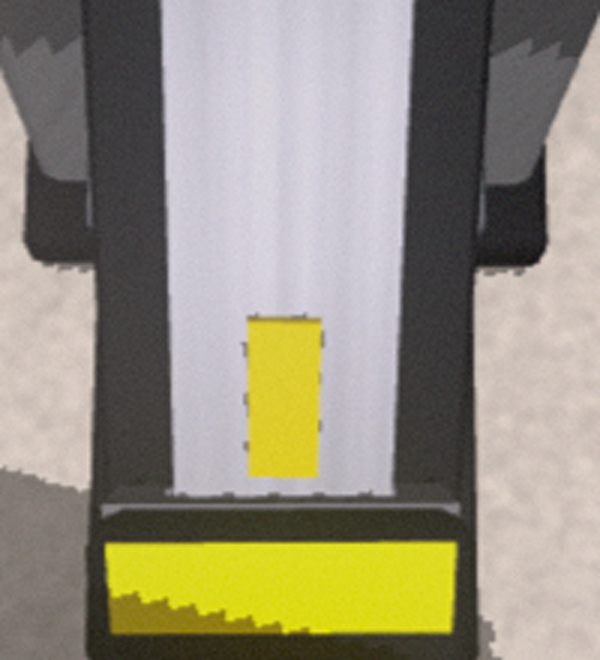

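View pics/sb.png

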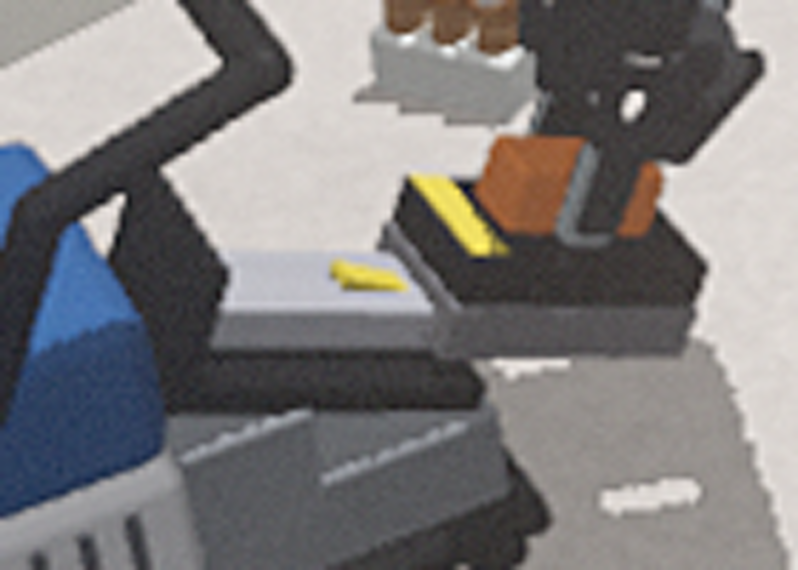

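The battery is threaded: the rail head enters the slot centred (columns 173–394, battery 105–458), with no contact force. I'll slide on up.

```bash
python3 -m jog '[{"grip":1,"x":0,"y":-6,"z":0,"rx":0,"ry":0,"rz":0},{"grip":1,"x":0,"y":-8,"z":0,"rx":0,"ry":0,"rz":0},{"grip":1,"x":0,"y":-8,"z":0,"rx":0,"ry":0,"rz":0},{"grip":1,"x":0,"y":-6,"z":0,"rx":0,"ry":0,"rz":0},{"grip":1,"x":0,"y":0,"z":0,"rx":0,"ry":0,"rz":0}]'
python3 -c "
from fit import *
print(where(),get_state()['contact_force'],get_state()['wrist_torque'])"
python3 -m jog '[{"grip":1,"x":0,"y":-6,"z":0,"rx":0,"ry":0,"rz":0},{"grip":1,"x":0,"y":-8,"z":0,"rx":0,"ry":0,"rz":0},{"grip":1,"x":0,"y":-8,"z":0,"rx":0,"ry":0,"rz":0},{"grip":1,"x":0,"y":-6,"z":0,"rx":0,"ry":0,"rz":0},{"grip":1,"x":0,"y":0,"z":0,"rx":0,"ry":0,"rz":0}]'
python3 -c "
from fit import *
print(where(),get_state()['contact_force'],get_state()['wrist_torque'])"
```

```text
time: 10.47
eef_pos: [0.5563, -0.0025, 0.2717]
tcp_rot: [0.968, -0.127, 0.03, -0.214]
contact_force: [-0.8, -2.9, 0.1]
opening: 0.309
(array([-56.863 ,  -1.0648,   2.3106]), array([-0.1148,  0.0626,  0.1507])) [-0.7724 -2.9489  0.0891] [-0.4113  0.1137  0.0087]
time: 10.88
eef_pos: [0.5626, 0.0228, 0.283]
tcp_rot: [0.968, -0.127, 0.029, -0.215]
contact_force: [-0.1, -1.2, -0.3]
opening: 0.311
(array([-28.1627,  -0.158 ,   1.5001]), array([-0.0163, -0.0201,  0.1424])) [-0.1444 -1.1748 -0.3274] [-0.3559  0.1339  0.0033]
```

```bash
python3 -m jog '[{"grip":1,"x":0,"y":-6,"z":0,"rx":0,"ry":0,"rz":0},{"grip":1,"x":0,"y":-6,"z":0,"rx":0,"ry":0,"rz":0},{"grip":1,"x":0,"y":-6,"z":0,"rx":0,"ry":0,"rz":0},{"grip":1,"x":0,"y":-5,"z":0,"rx":0,"ry":0,"rz":0},{"grip":1,"x":0,"y":0,"z":0,"rx":0,"ry":0,"rz":0}]'
python3 -c "
from fit import *
print(where(),get_state()['contact_force'],get_state()['wrist_torque'])"
python3 -m jog '[{"grip":1,"x":0,"y":-3,"z":0,"rx":0,"ry":0,"rz":0},{"grip":1,"x":0,"y":-2,"z":0,"rx":0,"ry":0,"rz":0},{"grip":1,"x":0,"y":0,"z":0,"rx":0,"ry":0,"rz":0}]'
python3 - <<'E'
from fit import *
print(where(),get_state()['contact_force'],get_state()['wrist_torque'])
snap("wrist","wc");snap("side","sc",(80,200,240,310),5)
E
```

```text
time: 11.3
eef_pos: [0.5678, 0.0429, 0.2922]
tcp_rot: [0.968, -0.127, 0.028, -0.215]
contact_force: [-0.5, -2.7, 0.1]
opening: 0.307
(array([-5.4334,  0.3187,  1.0636]), array([ 0.0432, -0.0129,  0.1169])) [-0.4613 -2.6739  0.1322] [-0.5413  0.1664  0.0415]
time: 11.55
eef_pos: [0.5685, 0.0472, 0.2933]
tcp_rot: [0.968, -0.128, 0.028, -0.215]
contact_force: [0.3, 0.6, -2.1]
opening: 0.309
(array([-0.8979,  0.859 ,  0.2847]), array([ 0.0964, -0.0589,  0.0275])) [ 0.3213  0.5994 -2.0873] [-0.3727  0.1157  0.0515]
```

View pics/wc.png

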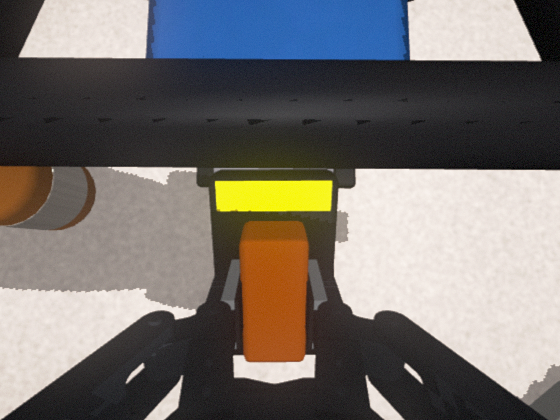

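View pics/sc.png

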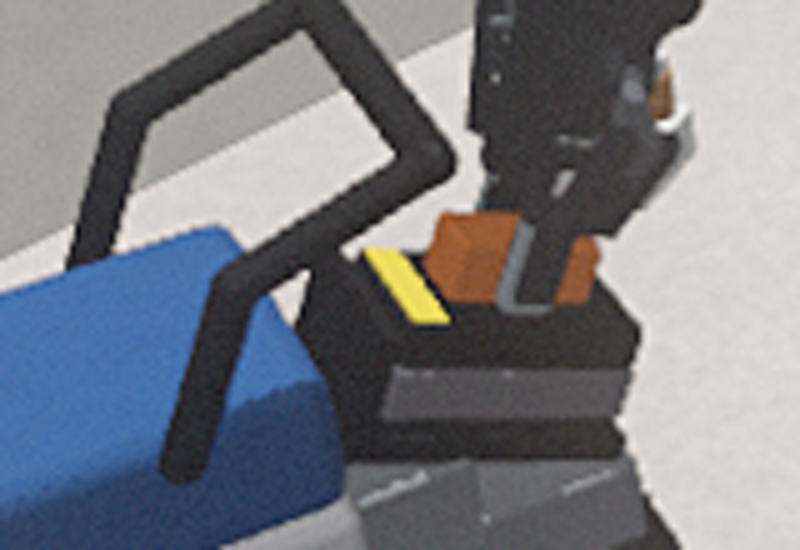

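The side view shows the battery close against the end stop. I'll push the last millimetres until the stop resists.

```bash
for i in 1; do python3 -m jog '[{"grip":1,"x":0,"y":-1.5,"z":0,"rx":0,"ry":0,"rz":0},{"grip":1,"x":0,"y":0,"z":0,"rx":0,"ry":0,"rz":0}]'; python3 -c "
from fit import *
print(where(),get_state()['contact_force'])"; done
python3 -m jog '[{"grip":1,"x":0,"y":-1.5,"z":0,"rx":0,"ry":0,"rz":0},{"grip":1,"x":0,"y":0,"z":0,"rx":0,"ry":0,"rz":0}]'; python3 -c "
from fit import *
print(where(),get_state()['contact_force'])"
```

```text
time: 11.82
eef_pos: [0.5689, 0.048, 0.2939]
tcp_rot: [0.968, -0.128, 0.028, -0.214]
contact_force: [-0.4, 0.1, -4.7]
opening: 0.31
(array([-0.1941,  0.7237,  0.4042]), array([0.0877, 0.0303, 0.0471])) [-0.3779  0.0534 -4.6697]
time: 11.98
eef_pos: [0.5693, 0.0493, 0.2947]
tcp_rot: [0.968, -0.128, 0.028, -0.214]
contact_force: [0.0, 1.3, -3.5]
opening: 0.313
(array([1.3669, 0.5586, 0.5784]), array([0.0675, 0.0287, 0.053 ])) [ 0.0373  1.2789 -3.5284]
```

```bash
python3 -m jog '[{"grip":1,"x":0,"y":-1.5,"z":0,"rx":0,"ry":0,"rz":0},{"grip":1,"x":0,"y":0,"z":0,"rx":0,"ry":0,"rz":0},{"grip":1,"x":0,"y":0,"z":0,"rx":0,"ry":0,"rz":0}]'; python3 -c "
from fit import *
print(where(),get_state()['contact_force'])"
python3 -m jog '[{"grip":1,"x":0,"y":-1.5,"z":0,"rx":0,"ry":0,"rz":0},{"grip":1,"x":0,"y":0,"z":0,"rx":0,"ry":0,"rz":0}]'; python3 -c "
from fit import *
print(where(),get_state()['contact_force'])"
```

```text
time: 12.23
eef_pos: [0.5694, 0.0498, 0.295]
tcp_rot: [0.968, -0.128, 0.028, -0.213]
contact_force: [-2.1, -5.0, -4.4]
opening: 0.305
(array([1.4113, 0.6146, 0.6423]), array([0.0839, 0.1859, 0.0626])) [-2.0743 -4.9857 -4.3838]
time: 12.4
eef_pos: [0.5696, 0.0503, 0.2954]
tcp_rot: [0.969, -0.128, 0.027, -0.212]
contact_force: [-3.7, -9.5, -4.1]
opening: 0.31
(array([1.3573, 0.6286, 0.787 ]), array([0.096 , 0.3672, 0.0788])) [-3.7422 -9.5074 -4.1291]
```

The end stop is met at x≈+1.4, as expected. Now I pull back to test the catch.

```bash
python3 -m jog '[{"grip":1,"x":0,"y":3,"z":0,"rx":0,"ry":0,"rz":0},{"grip":1,"x":0,"y":2.5,"z":0,"rx":0,"ry":0,"rz":0},{"grip":1,"x":0,"y":0,"z":0,"rx":0,"ry":0,"rz":0}]'; python3 -c "
from fit import *
print(where(),get_state()['contact_force'])"
python3 -m jog '[{"grip":1,"x":0,"y":1.5,"z":0,"rx":0,"ry":0,"rz":0},{"grip":1,"x":0,"y":1,"z":0,"rx":0,"ry":0,"rz":0},{"grip":1,"x":0,"y":0,"z":0,"rx":0,"ry":0,"rz":0}]'; python3 -c "
from fit import *
print(where(),get_state()['contact_force'])"
```

```text
time: 12.65
eef_pos: [0.5687, 0.0468, 0.2936]
tcp_rot: [0.968, -0.128, 0.028, -0.215]
contact_force: [-0.1, 0.6, -4.0]
opening: 0.313
(array([-1.3525,  0.4198,  0.6672]), array([0.0501, 0.0113, 0.031 ])) [-0.1332  0.5873 -4.0462]
time: 12.9
eef_pos: [0.5683, 0.0452, 0.2931]
tcp_rot: [0.968, -0.128, 0.028, -0.215]
contact_force: [0.8, 2.2, -2.7]
opening: 0.309
(array([-2.7394,  0.3164,  0.8777]), array([ 0.0347, -0.0747,  0.0504])) [ 0.7775  2.2054 -2.703 ]
```

```bash
python3 -m jog '[{"grip":1,"x":0,"y":1.5,"z":0,"rx":0,"ry":0,"rz":0},{"grip":1,"x":0,"y":0,"z":0,"rx":0,"ry":0,"rz":0},{"grip":1,"x":0,"y":0,"z":0,"rx":0,"ry":0,"rz":0}]'; python3 -c "
from fit import *
print(where(),get_state()['contact_force'])"
```

```text
time: 13.15
eef_pos: [0.5682, 0.0445, 0.2928]
tcp_rot: [0.967, -0.128, 0.029, -0.216]
contact_force: [2.2, 6.8, -2.8]
opening: 0.304
(array([-2.9583,  0.2645,  0.9763]), array([ 0.0226, -0.2077,  0.0359])) [ 2.1732  6.7938 -2.8186]
```

It holds: the pull force rises to 7 N with the battery stopped at about -2.5, and the total play of 4.3 mm matches catch plus stop. I'll recentre and release.

```bash
python3 -m jog '[{"grip":1,"x":0,"y":-3,"z":0,"rx":0,"ry":0,"rz":0},{"grip":1,"x":0,"y":-2,"z":0.3,"rx":0,"ry":0,"rz":0},{"grip":1,"x":0,"y":0,"z":0,"rx":0,"ry":0,"rz":0}]'; python3 -c "
from fit import *
print(where(),get_state()['contact_force'])"
python3 -m jog '[{"grip":0.5,"x":0,"y":0,"z":0,"rx":0,"ry":0,"rz":0},{"grip":0.2,"x":0,"y":0,"z":0,"rx":0,"ry":0,"rz":0},{"grip":0.2,"x":0,"y":0,"z":0,"rx":0,"ry":0,"rz":0},{"grip":0.2,"x":0,"y":0,"z":-5,"rx":0,"ry":0,"rz":0},{"grip":0.2,"x":0,"y":0,"z":-15,"rx":0,"ry":0,"rz":0},{"grip":0.2,"x":0,"y":10,"z":-25,"rx":0,"ry":0,"rz":0},{"grip":0.2,"x":0,"y":20,"z":-30,"rx":0,"ry":0,"rz":0},{"grip":0.2,"x":0,"y":25,"z":-25,"rx":0,"ry":0,"rz":0}]'
python3 -m jog '[{"grip":0.2,"x":0,"y":38,"z":0,"rx":0,"ry":0,"rz":0},{"grip":0.2,"x":0,"y":38,"z":0,"rx":0,"ry":0,"rz":0},{"grip":0.2,"x":0,"y":25,"z":0,"rx":0,"ry":0,"rz":0},{"grip":0.2,"x":0,"y":0,"z":0,"rx":0,"ry":0,"rz":0}]'
python3 - <<'E'
from fit import *
print(pose()[0])
snap("wrist","wd");snap("side","sd",(80,200,240,310),5);snap("top","td")
E
```

```text
time: 13.4
eef_pos: [0.5691, 0.048, 0.2941]
tcp_rot: [0.968, -0.127, 0.028, -0.214]
contact_force: [0.7, -0.9, -3.2]
opening: 0.308
(array([-0.3424,  0.2685,  0.5766]), array([0.0298, 0.1049, 0.1141])) [ 0.7493 -0.8958 -3.2337]
time: 14.07
eef_pos: [0.5453, -0.0415, 0.3643]
tcp_rot: [0.968, -0.126, 0.03, -0.214]
contact_force: [0.9, -0.1, 0.3]
opening: 0.798
time: 14.4
eef_pos: [0.5201, -0.1329, 0.3172]
tcp_rot: [0.968, -0.13, 0.027, -0.214]
contact_force: [0.2, -0.8, 0.4]
opening: 0.802
[ 0.5201 -0.1329  0.3172]
```

View pics/wd.png

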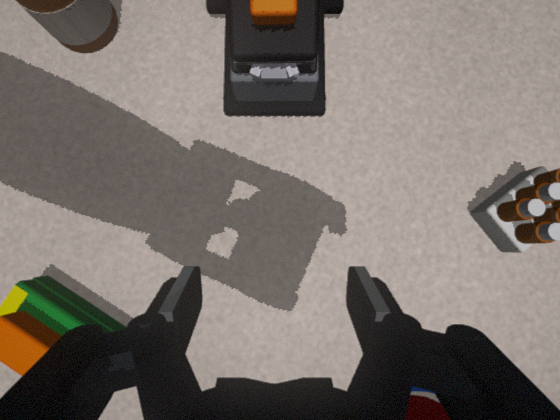

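View pics/sd.png

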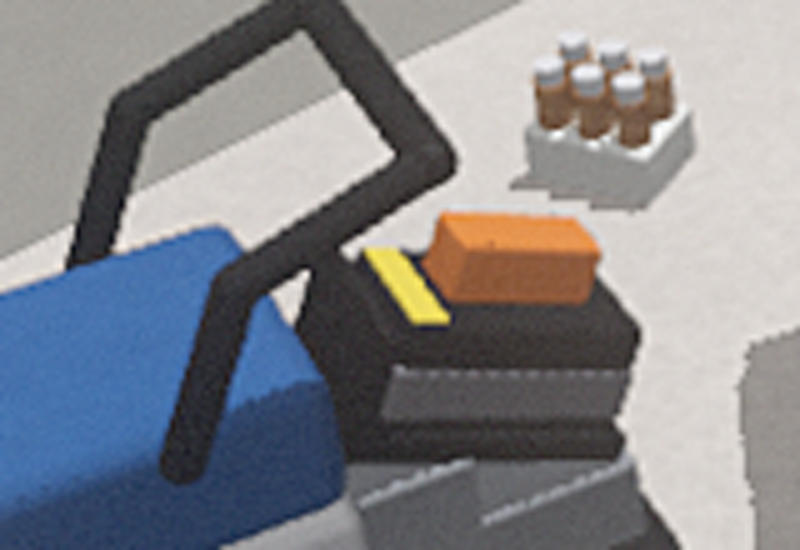

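View pics/td.png

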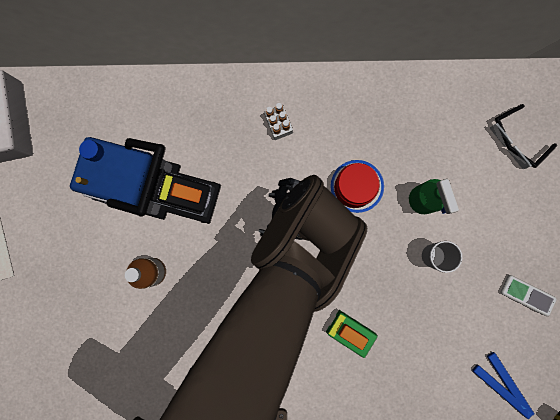

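The battery is in the same seated position with the arm away (stripe at (405,285) in the side crop, the same as before release). The bystanders look unmoved. One more jar measurement.

Run:
```python
from h import *
crop("td",(310,140,410,230),7,"tdj")
```

```text
(no output)
```

View pics/tdj.png

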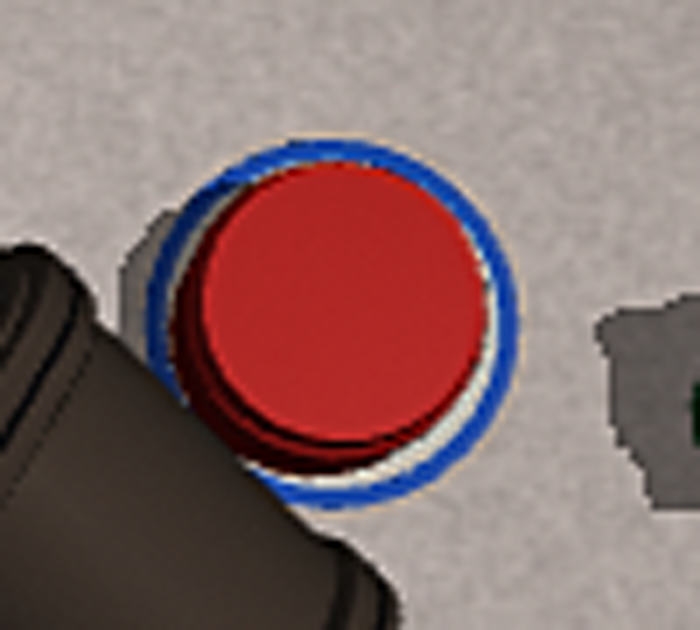

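Run:
```python
from h import *
G=lambda u,v:(310+(u+.5)/7-.5,140+(v+.5)/7-.5)
m=atz("td",G(333,324.5),0);j=atz("td",G(344,302),.075);print(m,j,np.linalg.norm((m-j)[:2]))
```

```text
[ 0.62098722 -0.26890848  0.        ] [ 0.61695517 -0.26193627  0.075     ] 0.008054145611459482
```

The jar is 8 mm off the marker's centre (limit 15), upright and inside the ring. The robot is touching nothing, so I'm handing in.

```bash
python3 -c "
from plant import *
s=get_state();print(s['time'],s['contact_force'],abs(s['dq']).max())
print(sign_off())"
```

```text
14.55 [-0.36659404  0.80326544  0.19624355] 0.024570633268500248
the job is handed in; nothing more can be done
None
```

Both parts of the task are done, and I handed the job in at 14.6 s; the hand-in reports no verdict.

- **Jar:** I pushed it with the open fingers, kept low, and it now stands upright inside the marker. Its centre is about 8 mm from the marker's centre by the top camera (the limit is 15 mm). The side camera alone gave about 10 mm. I did not nudge it any closer.
- **Battery:** I slid it up the rail until it met the end stop at about +1.4 mm. I could not see the catch under the battery, so I tested it by pulling back. The battery stopped at about −2.9 mm by my own pose fit (−2.5 mm nominal), and the pull force rose to about 7 N, so the catch is holding. I released it at about −0.3 mm along the rail, +0.3 mm sideways and +0.6 mm in height. After release the side camera shows it in the same place.
- **Everything else:** the bystanders look unmoved in the top view, though I did not measure them. At hand-in the wrist force was below 1 N and the robot was touching nothing.
- **Refused moves:** my first moves were refused because each row must contain all seven keys. Nothing moved, so this did no harm.

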